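# Put the folding probe thermometer away in its press-to-release case

## Task

Put the red probe thermometer away: fold its steel probe fully in along the handle and lay it flat, display up, in its grey case without dropping it. The case's white sliding cover is locked: the orange tab in it has to be held pressed down while the cover is slid fully open, and at the end the cover must be fully home again with the tab sprung up into its lock. Press and push the case gently (25 N at most), leave the case about where it stands, and do not disturb the other things on the worktop.

Things in the scene. Friction and masses are not known exactly. Their poses are not given: they have to be found in the camera images.
- case: grey plastic case, loose on rubber feet, about 1 kg with cover, right of the hob. Origin: centre of its underside; x runs along its 206 mm length, away from the robot, the way the cover opens; y across its 108 mm width; z up. Side walls end in inward lips 86 mm apart (y -43 to 43 mm), lip tops z = 46, undersides 41 mm; the white cover runs under them, its top at z = 40 mm
- case_floor (a point): middle of the case's inside floor, 8 mm above its underside. The inside is 194 mm long (case x -97 to 97 mm); the near end wall (x -103 to -97 mm) is as high as the lips, 46 mm; at the far end the cover passes out over a lower wall. With the cover fully open the mouth reaches from x = -97 to 53 mm
- cover (a joint): sliding cover, captive in its grooves: 0 = home against a stop, grows to 0.150 m (stop) as it slides along the case's +x; open, it sticks out past the case's far end, at z = 34 to 40 mm. Locked, it has only 2 mm of play; unlocked, about 4 N move it (starting peaks to 8 N). Pushed at 6 to 12 N the case itself starts to slide on the worktop (more while pressed down)
- tab (a joint): orange spring-loaded release tab in the cover: 0 = up, 0.006 m = fully down (stop); 3 N start it, 10.5 N free it, 12 N hold it fully down. Up, its side teeth lock in notches of the lips; 0.005 m down they clear; pulling sooner jams them. With the cover open they run under the lips, tab 0.0045 m down; let go within 2 mm of home it springs up and locks. Over 25 N would crack it
- tab_pad (a point): centre of the upper face of the tab's dished pad; moves with tab and cover. With tab up and cover shut: [-61.5, 0, 45] mm in the case's frame. The pad is 47 mm wide (case y); along case x the dish is 40 mm long between two rims, 5 mm thick and 5 mm above the pad, against which a fingertip can push either way
- thermometer: folding thermometer, loose, 0.17 kg: red handle 128 mm long (own x) x 28 mm wide (own y) x 20 mm high, lying display up on the worktop left of the hob. Origin: centre of its underside; z up. The groove for the probe runs along its +y side. It can be gripped across its width at its middle, over the folded probe
- probe (a joint): steel probe on a hinge with an upright axis through x = -54, y = 10.5 mm of the thermometer: 0 = folded, along the handle's +x in its groove; grows counter-clockwise seen from above, to 3 rad; at angle q it points along (cos q, sin q). The hinge is light (8 mN m of friction) and stays where left: one finger can push the probe shut while the handle lies on the worktop
- probe_tip (a point): tip of the probe, 105 mm from the hinge axis; the probe is a round rod 4 to 7 mm thick whose centre line is 10 mm above the worktop as the thermometer lies there. The way from the thermometer to the case leads past the hob, whose grates stand 42 mm above the worktop and over which an extractor hood hangs 0.65 m up: keep the arm low and drawn in there
- egg_timer: red and white mechanical egg timer, 63 mm wide, 53 mm high, standing to the right of the case. Bystander: leave it alone
- espresso_cup: small white espresso cup with a handle, 62x92 mm, 51 mm high, right of the case, farther back than the egg timer. Bystander: leave it alone
- salt_shaker: glass salt shaker, 44 mm across, 90 mm high, at the left, beyond the thermometer, before the cork trivet. Bystander: leave it alone
Things that resemble listed ones, but are neither listed nor needed, are in the scene too. Of the things that look like the thermometer, the larger one is meant.

How it is judged (in metres and radians):
On the way, in this order (a step that is already met when the one before it is completed fails the run):
1. the cover is unlocked and slid open (value of joint cover above 0.135 m), for 0.1 s.
2. the thermometer, its probe folded in, lies flat in the open case (x of thermometer in the frame of case between -0.04 and 0.04 m and y of thermometer in the frame of case between -0.035 and 0.035 m and z of thermometer in the frame of case between 0.004 and 0.014 m and angle between thermometer's own z axis and vertical below 0.15 rad and value of joint probe below 0.12 rad and value of joint cover above 0.03 m), for 0.2 s.
At the end, for the whole second after the job is handed in: the thermometer lies flat, display up (within 0.15 rad), in the case with its origin within 40 mm lengthways and 35 mm sideways of the case's middle and its probe folded in (below 0.12 rad); the cover is home (below 3.5 mm) and the tab has sprung up (below 1.5 mm); everything at rest (x of thermometer in the frame of case between -0.04 and 0.04 m and y of thermometer in the frame of case between -0.035 and 0.035 m and z of thermometer in the frame of case between 0.004 and 0.014 m and angle between thermometer's own z axis and vertical below 0.15 rad and value of joint probe below 0.12 rad and value of joint cover below 0.0035 m and value of joint tab below 0.0015 m and angle between case's own z axis and vertical below 0.05 rad and linear speed of each of thermometer, case below 0.02 m/s); the robot touches nothing.
It fails at once if the case, its cover or its tab is pressed or pushed with more than 25 N (contact force between the fingers and case above 25 N).
It fails at once if the thermometer is dropped (falling free of the fingers faster than 0.75 m/s, a drop of about 30 mm) (linear speed of thermometer above 0.75 m/s and contact force between the fingers and thermometer below 0.1 N).
It fails at once if the case is shoved more than 60 mm from its place, or tipped (distance of case from where it was at the start of the episode above 0.06 m or angle between case's own z axis and vertical above 0.2 rad).
It fails at once if a bystander is moved by more than 25 mm (distance of any of egg_timer, espresso_cup, salt_shaker from where it was at the start of the episode above 0.025 m).
It also fails if it takes over 72 s, if anything falls off the work surface, if the arm or the gripper's body presses on something with over 40 N, if the wrist force passes 120 N, or if a joint passes its speed limit or range.

## Robot

A 6-joint arm with a two-finger parallel gripper is mounted at the origin on a cart in front of the work surface, level with it; the furniture and walls round the work are solid. World frame = base frame: x ahead of the robot, y to its left, z up, the work surface at z = 0. Lengths are in m, angles in degrees, forces in N, time in s.
With the tool pointing down it reaches from about 0.375 to 0.9 m from the base axis. Payload 3.1 kg.
Tool frame: the origin (TCP) lies on the centre line of the jaws, within the pads' length; the fingertips stand 17 mm ahead of it and the grasp point (between the pads) lies 2 mm behind it; z points along the fingers, y is the line along which they close (so a half turn about z gives the same grasp; the last joint's range is limited). The gripper opens to 87 mm and grips with 3 to 60 N. Pads are 19 mm wide; open, the fingers measure 117 mm over their backs; the gripper's body (75 mm by 190 mm) begins 51 mm behind the grasp point.
Start: joints at [58.986, 30.224, 82.088, -0, 67.689, -10.227], TCP at [0.222, 0.584, 0.209] pointing down, gripper open.
Joint ranges: [-176.69, 176.69], [-43.24, 126.21], [12.49, 139.97], [-82, 262], [0, 151.66], [-163.58, 163.58]. Speed limits (degrees/s): [159.86, 159.86, 180, 180, 180, 180].

## Interface

Orientations are given as a 3x3 rotation matrix whose columns are the frame's x, y, z axes.
In Python, from rig import bot, imaging, finder gives the robot as it stands. The module is installed in compiled form; this text tells all that it offers.
- The arm moves only by the tool play_rows, never from a script. Its argument "motion" is a list that holds one entry, the list of rows, each a list of 6 numbers: the shift along the tool's x, y, z in normalised numbers (1 is 0.5 m), then the turn, a rotation vector about the tool's x, y, z in shares of 90 degrees (1.0 is 90 degrees). In form: [[[dx, dy, dz, wx, wy, wz], ...]]. A call has 1 to 8 rows; each row is the pose to reach, as a shift and turn from the pose commanded when the call began, along the tool's axes at that moment; what a row does not reach only later rows make up. A row lasts 1/12 s, in which the tool goes at most 41.7 mm and 7.16 degrees, less where a joint would pass 70% of its speed; a pose out of reach is approached as far as the arm can. A call with a gripper value outside its range is refused whole. "fingers" is the finger opening in m, from 0 to 0.087, set as the call begins (left out, the last holds). The fingers move at their own pace and stop on an object; the grip force is fixed at half the most. Time passes only in rows, so rows that repeat a pose let the fingers close. It gives the time, the measured TCP pose, the force, the opening and the grip force at its end, in the units of the state.
- bot.read_state(): the state, without advancing time (a new reading comes with each control period).
- imaging.capture(name): name is "scene" or "top" or "wrist"; returns a dict with "frame" (384x512x3 uint8, red, green, blue), "camera_matrix" (3x3 intrinsics, pixels), "R" (3x3) and "t" (3): a world point X has camera coordinates R X + t. Camera axes: x right, y down, z forward; pixel columns grow to the right and rows downward; lengths in m; the calibration is good to about 2 mm. A picture is of the moment at which its call begins. There is no depth.
- bot.hand_in(): hands the job in; it is judged then, once.
Trained networks look in the newest picture that a camera, given by its name, has taken for a name from the list of things; names that differ only in an ending like _2 or _b are one class to them, and where a whole thing is asked for, a point or a joint stands for the part that bears it (a point fixed in the world has none). Each returns a list of dicts, best first, with "confidence" (0 to 1); they miss things now and then, are a little off and sometimes report something else, mostly with a low value. They report only what shows in the picture. A call takes as long as a camera call. They do not tell look-alikes from the thing itself.
- finder.recognise(camera, name): "at" ([x, y, z] in m, in world coordinates, good to about 4 mm: the middle of the surface that is visible of it).
- finder.outline_of(camera, name): "pixels" (384x512 bool, what is visible of it).
The state is a dict: "time_s": time; "joint_positions": joint angles; "qvel": joint speeds; "tau": joint torques, N m; "position": TCP position; "tcp_rot": TCP orientation; "force": force on the tool from outside, world axes, zero at the start; "moment": the same for the moment, N m; "opening": opening from 0.0 (shut) to 1.0 (fully open); "grasp_force": force on a finger pad.
Only numpy, scipy, OpenCV 4.12 (cv2) and the standard library are available. Lean on these libraries where they do the work, as an engineer would, in place of code of your own. Each camera call takes 0.05 s, during which the arm holds its last target. There are 200 camera calls.

## Working session

There is one attempt and no reset: what is moved stays moved. The work goes in short steps, Python scripts to look and compute and a tool call to move; the robot and the scene stay as the last step left them, time stands still between calls to the robot, and variables do not carry over. Pictures are saved under pics/ and viewed, at most 10 in all, crops included, and the job is handed in when it is done.

Besides the shell and the picture viewer there is one more tool, called after ">>>" by a JSON object that holds its "api" and its "payload", one argument or row to a line. play_rows: Moves the arm, as the interface text tells. Its arguments: {"type":"object","properties":{"motion":{"type":"array"},"fingers":{"type":"number"}},"required":["motion"]}

```bash
mkdir -p pics; cat > h.py <<'E'
import numpy as np, cv2
from rig import bot, imaging, finder
def px2w(c,u,v,z):
    K,R,t=map(np.array,(c["camera_matrix"],c["R"],c["t"]))
    d=R.T@np.linalg.solve(K,[u,v,1]); o=-R.T@t
    return o+d*(z-o[2])/d[2]
def w2px(c,X):
    K,R,t=map(np.array,(c["camera_matrix"],c["R"],c["t"]))
    p=K@(R@np.array(X)+t); return p[:2]/p[2]
def save(c,n,box=None,s=1):
    f=c["frame"][:,:,::-1]
    if box: f=f[box[1]:box[3],box[0]:box[2]]
    cv2.imwrite("pics/"+n,cv2.resize(f,None,fx=s,fy=s,interpolation=cv2.INTER_CUBIC))
E
python3 - <<'E'
from h import *
np.set_printoptions(precision=4,suppress=True)
s=bot.read_state();print(s)
ims=[]
for n in("scene","top"):
    c=imaging.capture(n);save(c,n+"0.png",s=1.5);print(n,-np.array(c["R"]).T@c["t"])
    for o in("case","cover","tab_pad","tab","thermometer","probe","probe_tip","egg_timer","espresso_cup","salt_shaker"):
        try:
            for d in finder.recognise(n,o)[:4]:print(o,np.round(d["at"],3),round(d["confidence"],2),w2px(c,d["at"]).round())
        except Exception as e:print(o,e)
E
```

```text
{'time_s': 0.0, 'joint_positions': array([ 58.9857,  30.2797,  82.156 ,  -0.0007,  67.689 , -10.2259]), 'qvel': array([ 0.0286, -0.0461,  0.0409, -0.0418, -0.0613, -0.0956]), 'tau': array([ -0.0001, -44.0039, -17.6593,   0.0632,   0.0581,  -0.0002]), 'position': array([0.2214, 0.5837, 0.2078]), 'tcp_rot': array([[-0.9349,  0.3549, -0.0011],
       [ 0.3549,  0.9349, -0.0019],
       [ 0.0004, -0.0021, -1.    ]]), 'force': array([ 0.8539, -0.2522,  0.1215]), 'moment': array([-0.0044,  0.0305, -0.0385]), 'grasp_force': 0.0, 'opening': 0.9991567522717548}
scene [-0.0466 -0.8761  1.2372]
case [ 0.544 -0.221  0.038] 0.86 [315. 252.]
cover [ 0.555 -0.214  0.039] 0.73 [317. 249.]
tab_pad [ 0.493 -0.206  0.043] 0.71 [299. 254.]
tab_pad [0.659 0.271 0.05 ] 0.34 [269. 146.]
tab [ 0.493 -0.212  0.042] 0.76 [300. 256.]
thermometer [0.526 0.304 0.017] 0.81 [234. 158.]
thermometer [ 0.546 -0.22   0.042] 0.47 [315. 251.]
thermometer [ 0.5   -0.452  0.034] 0.25 [348. 318.]
probe [ 0.555 -0.213  0.04 ] 0.32 [317. 249.]
egg_timer [ 0.498 -0.451  0.033] 0.9 [347. 318.]
espresso_cup [ 0.612 -0.413  0.035] 0.86 [370. 291.]
espresso_cup [ 0.546 -0.223  0.042] 0.32 [316. 252.]
espresso_cup [ 0.498 -0.45   0.031] 0.25 [347. 318.]
salt_shaker [0.66  0.272 0.052] 0.74 [269. 145.]
top [-0.7244 -0.0511  1.5668]
case [ 0.531 -0.209  0.043] 0.87 [313. 193.]
cover [ 0.558 -0.21   0.041] 0.91 [313. 189.]
tab_pad [ 0.496 -0.204  0.046] 0.52 [312. 199.]
thermometer [0.512 0.308 0.022] 0.57 [195. 194.]
probe [ 0.536 -0.21   0.038] 0.69 [313. 193.]
egg_timer [ 0.498 -0.437  0.037] 0.47 [366. 202.]
espresso_cup [ 0.622 -0.421  0.038] 0.46 [360. 180.]
salt_shaker [0.651 0.287 0.057] 0.59 [203. 166.]
```

```bash
python3 - <<'E'
from h import *
a=imaging.capture("scene");t=imaging.capture("top");w=imaging.capture("wrist")
f=lambda c,b,s:cv2.resize(c["frame"][b[1]:b[3],b[0]:b[2],::-1],None,fx=s,fy=s,interpolation=cv2.INTER_CUBIC)
A=f(a,(180,110,380,360),2);T=f(t,(160,130,400,250),1.66) 
T=cv2.resize(T,(400,200))
W=f(w,(0,0,512,384),.78)
H=np.zeros((500,800,3),np.uint8);H[:,:400]=A;H[:200,400:]=T;H[200:500,400:]=cv2.resize(W,(400,300))
cv2.imwrite("pics/all0.png",H)
print(w["t"],w["R"],-np.array(w["R"]).T@w["t"])
for o in("thermometer","probe","probe_tip","salt_shaker"):
    for d in finder.recognise("wrist",o)[:4]:print(o,np.round(d["at"],3),round(d["confidence"],2),w2px(w,d["at"]).round())
E
```

```text
[-0.62423757 -0.03659328  0.39065098] [[ 3.54611222e-01  9.35013474e-01 -8.27230869e-04]
 [ 8.93621988e-01 -3.38652587e-01  2.94540605e-01]
 [ 2.75119290e-01 -1.05186635e-01 -9.55638607e-01]] [0.14658659 0.6123694  0.38358297]
thermometer [0.298 0.555 0.019] 0.9 [256. 228.]
```

View pics/all0.png

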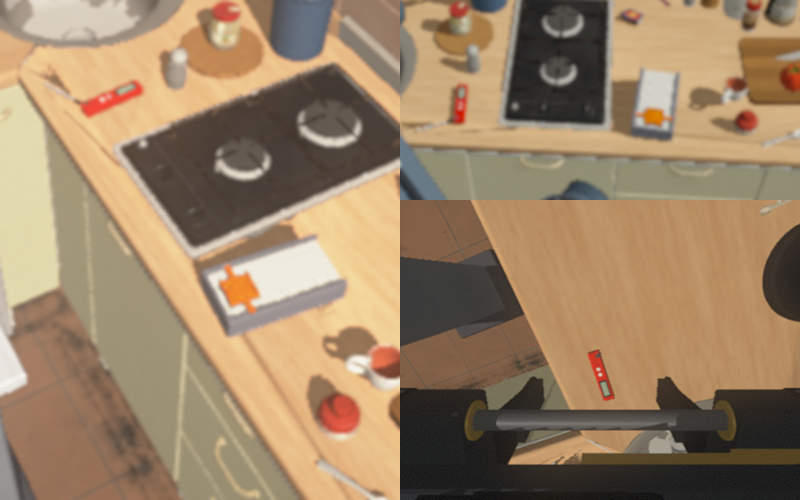

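Two lookalikes: the red one at scene px (236,159), lying around (0.52, 0.30), and another red one in the wrist view at px (256,228), around (0.30, 0.555), apparently with no probe out. I'll go over the first one to look closer and compare sizes.

The manual's scale: shifts go in shares of 0.5 m and turns go in shares of 90 degrees. Converting my numbers, -0.28 m is -0.56, -0.04 m is -0.08.

>>> {"api": "play_rows", "payload": {
  "motion": [
    [[-0.08, -0.04, -0.01, 0, 0, 0], [-0.16, -0.08, -0.02, 0, 0, 0], [-0.22, -0.11, -0.03, 0, 0, 0], [-0.29, -0.14, -0.04, 0, 0, 0], [-0.36, -0.18, -0.05, 0, 0, 0], [-0.43, -0.21, -0.06, 0, 0, 0], [-0.5, -0.24, -0.07, 0, 0, 0], [-0.56, -0.27, -0.08, 0, 0, 0]]
  ]
}}

```text
time_s: 2.12
position: [0.4375, 0.357, 0.2493]
tcp_rot: [[-0.935, 0.356, 0.001], [0.356, 0.935, 0.0], [-0.001, 0.001, -1.0]]
force: [0.3, 0.6, 0.7]
opening: 0.997
grasp_force: 0.0
```

```bash
python3 - <<'E'
from h import *
np.set_printoptions(precision=4,suppress=True)
c=imaging.capture("wrist");save(c,"w1.png",s=1.5);s=bot.read_state()
print(s["position"],s["joint_positions"],s["force"],s["time_s"])
for o in("thermometer","probe","probe_tip","salt_shaker"):
    for d in finder.recognise("wrist",o)[:4]:
        print(o,np.round(d["at"],3),round(d["confidence"],2),w2px(c,d["at"]).round())
for o in("thermometer","probe"):
    for d in finder.outline_of("wrist",o)[:3]:
        m=d["pixels"].astype(np.uint8)
        if m.sum()<20: continue
        P=np.argwhere(m)[:,::-1].astype(np.float32);r=cv2.minAreaRect(P);b=cv2.boxPoints(r)
        print(o,d["confidence"],m.sum(),r);print([px2w(c,*q,0.02)[:2] for q in b])
E
```

```text
[0.4427 0.3532 0.2503] [ 27.4667  22.9061  87.984   -0.3449  68.8203 -41.3814] [ 3.0216 -2.2886  1.3542] 2.1667
thermometer [0.325 0.551 0.019] 0.77 [373.  20.]
thermometer [0.52  0.304 0.022] 0.57 [242. 227.]
probe [0.46  0.356 0.013] 0.61 [261. 176.]
probe_tip [0.461 0.358 0.014] 0.51 [263. 176.]
salt_shaker [0.656 0.293 0.046] 0.87 [268. 313.]
salt_shaker [0.52  0.308 0.021] 0.57 [245. 226.]
thermometer 0.92 846 ((372.3653869628906, 19.326919555664062), (43.14554977416992, 21.37666130065918), 78.69007110595703)
[array([0.2982, 0.5385]), array([0.3028, 0.5627]), array([0.3506, 0.5615]), array([0.346 , 0.5364])]
thermometer 0.77 1842 ((249.3842010498047, 205.47711181640625), (59.445228576660156, 121.72200775146484), 9.050721168518066)
[array([0.5558, 0.2372]), array([0.3972, 0.3339]), array([0.4373, 0.4039]), array([0.603 , 0.3156])]
probe 0.67 216 ((260.0000305175781, 176.50001525878906), (4.949747085571289, 60.10407257080078), 45.0)
[array([0.4734, 0.3141]), array([0.4375, 0.3911]), array([0.4437, 0.394 ]), array([0.4801, 0.3168])]
```

View pics/w1.png

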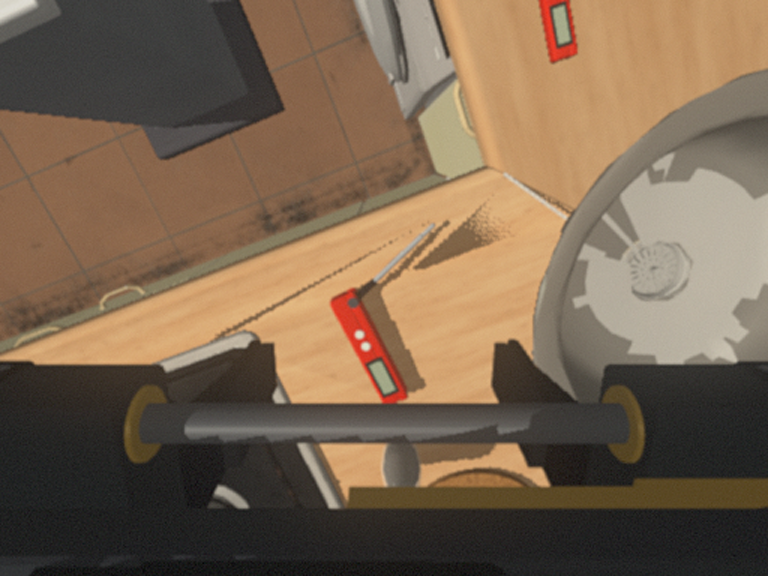

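The picture shows the larger red handle from (345,295) (hinge end) to (393,400), its probe out to the tip at (433,226), all in 1.5x px; the other red one is at (560,25), with no probe visible. I'll measure both handles by colour.

```bash
python3 - <<'E'
from h import *
np.set_printoptions(precision=4,suppress=True)
c=imaging.capture("wrist");save(c,"w2.png",(190,110,330,290),3.3);s=bot.read_state()
print(s["position"],s["force"],s["time_s"],s["tcp_rot"])
f=c["frame"].astype(int);m=((f[...,0]>150)&(f[...,1]<80)&(f[...,2]<80)).astype(np.uint8)
n,l,st,ce=cv2.connectedComponentsWithStats(cv2.morphologyEx(m,cv2.MORPH_CLOSE,np.ones((5,5))))
for i in range(1,n):
    if st[i,4]<150: continue
    P=np.array([px2w(c,u,v,0.02)[:2] for v,u in np.argwhere(l==i)]).astype(np.float32)*1000
    print(st[i],cv2.minAreaRect(P),cv2.boxPoints(cv2.minAreaRect(P)))
for q in((289,151),(238,201)):print(px2w(c,*q,.01))
d=finder.outline_of("wrist","probe")
if d:
    P=np.argwhere(d[0]["pixels"])[:,::-1];X=np.array([px2w(c,u,v,0.01)[:2] for u,v in P])
    v=np.linalg.svd(X-X.mean(0))[2][0];k=(X-X.mean(0))@v;print(X.mean(0),v,X[k.argmin()],X[k.argmax()])
E
```

```text
[0.4343 0.3596 0.2485] [-0.4746  0.737  -0.1306] 2.5167 [[-0.9356  0.353  -0.001 ]
 [ 0.353   0.9356 -0.0001]
 [ 0.0009 -0.0005 -1.    ]]
[358   0  26  45 500] ((320.24639892578125, 550.189208984375), (22.29425811767578, 51.247623443603516), 86.94538116455078) [[294.065  540.4233]
 [345.2398 537.6925]
 [346.4278 559.9551]
 [295.253  562.6859]]
[220 195  51  74 883] ((531.464599609375, 304.7718505859375), (128.38294982910156, 26.849239349365234), 3.2328460216522217) [[466.6182 314.5551]
 [468.1324 287.7486]
 [596.311  294.9886]
 [594.7969 321.7951]]
[0.4367 0.4071 0.01  ]
[0.48   0.3135 0.01  ]
[0.4607 0.3543] [ 0.4034 -0.915 ] [0.4389 0.4049] [0.4814 0.3129]
```

View pics/w2.png

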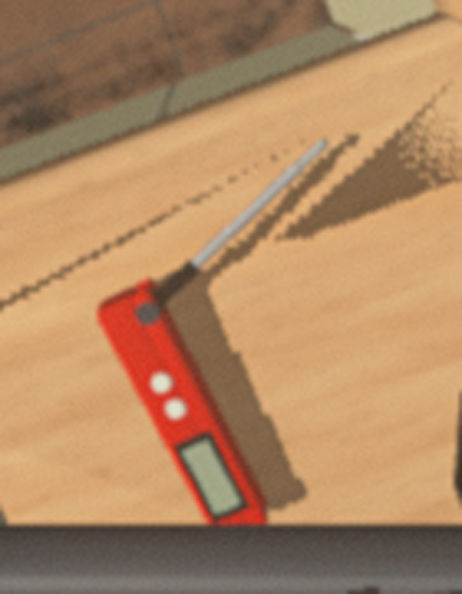

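The crop shows the right one: a handle 128 x 27 mm, exactly the stated size, with the hinge at px (148,313) and the probe out to (322,143). The other red thing is only 51 mm long or so and is a decoy. Next I plan the folding sweep.

```bash
cat >> h.py <<'E'
def plan(p0,a0,pts):
    """p0 commanded xyz, a0 angle (deg) of tool x; tool z down. pts: (x,y,z,a). Prints tool-frame rows."""
    a=np.radians(a0);R=np.array([[np.cos(a),np.sin(a),0],[np.sin(a),-np.cos(a),0],[0,0,-1]])
    for x,y,z,b in pts:
        d=R.T@(np.array([x,y,z])-p0);print([round(float(v),4) for v in d],"turn z",round(a0-b,1))
E
python3 - <<'E'
from h import *
th=np.radians(3.2);Rw=np.array([[np.cos(th),-np.sin(th)],[np.sin(th),np.cos(th)]])
o=np.array([.5315,.3048]);H=o+Rw@[-.054,.0105];print(H)
def C(q,g=0,r=.075):
    n=np.array([-np.sin(q),np.cos(q)]);h=.0095*abs(np.sin(q))+.015*abs(np.cos(q))
    return H+Rw@(r*np.array([np.cos(q),np.sin(q)])+n*(h+.003+g))
s=C(1.91,.02);p0=np.array([.4359,.358,.249]);print(s)
plan(p0,159.2,[(*s,.10,183.2),(*s,.022,183.2)])
print('sweep')
plan(np.array([*s,.022]),183.2,[(*C(q),.022,183.2) for q in np.radians([109,100,90,80,70,60,50,40,30,22,15,10,6,3,1])])
E
```

```text
[0.47699807 0.31226927]
[0.41403    0.36727204]
[0.0237, 0.0009, 0.149] turn z -24.0
[0.0237, 0.0009, 0.227] turn z -24.0
sweep
[-0.0194, 0.007, 0.0] turn z 0.0
[-0.032, 0.0128, 0.0] turn z 0.0
[-0.0473, 0.0166, 0.0] turn z 0.0
[-0.0581, 0.018, 0.0] turn z 0.0
[-0.0694, 0.0179, 0.0] turn z 0.0
[-0.0811, 0.0159, 0.0] turn z 0.0
[-0.0927, 0.0118, 0.0] turn z 0.0
[-0.104, 0.0056, 0.0] turn z 0.0
[-0.1144, -0.003, 0.0] turn z 0.0
[-0.1217, -0.0114, 0.0] turn z 0.0
[-0.1271, -0.0198, 0.0] turn z 0.0
[-0.1303, -0.0263, 0.0] turn z 0.0
[-0.1324, -0.0318, 0.0] turn z 0.0
[-0.1337, -0.0361, 0.0] turn z 0.0
[-0.1345, -0.039, 0.0] turn z 0.0
```

Converted, 0.227 m is 0.454, 0.0237 m is 0.0474, -24 degrees is -0.2667.

>>> {"api": "play_rows", "payload": {
  "motion": [
    [[0.006, 0, 0.04, 0, 0, -0.0333], [0.02, 0, 0.1, 0, 0, -0.1], [0.034, 0.002, 0.18, 0, 0, -0.1667], [0.044, 0.002, 0.24, 0, 0, -0.2333], [0.0474, 0.0018, 0.3, 0, 0, -0.2667], [0.0474, 0.0018, 0.37, 0, 0, -0.2667], [0.0474, 0.0018, 0.43, 0, 0, -0.2667], [0.0474, 0.0018, 0.454, 0, 0, -0.2667]]
  ],
  "fingers": 0
}}

```text
time_s: 3.23
position: [0.4106, 0.3675, 0.0181]
tcp_rot: [[-0.998, -0.058, -0.006], [-0.058, 0.998, -0.003], [0.006, -0.003, -1.0]]
force: [0.4, -0.3, 0.2]
opening: 0.479
grasp_force: 0.0
```

```bash
python3 - <<'E'
from h import *
np.set_printoptions(precision=4,suppress=True)
for i in range(3):
    imaging.capture("top");s=bot.read_state();print(s["time_s"],s["position"],s["opening"],s["force"])
print(s["tcp_rot"])
E
```

```text
3.2833 [0.4105 0.3671 0.0175] 0.43089677136532534 [-0.1648 -1.0361 -1.7992]
3.3333 [0.4117 0.3677 0.0196] 0.38557507938876784 [-0.5275 -1.0845 -0.4131]
3.3833 [0.4131 0.3684 0.0214] 0.34037002161738716 [0.5706 0.1133 0.8735]
[[-0.9984 -0.0572 -0.0013]
 [-0.0572  0.9984 -0.0007]
 [ 0.0014 -0.0007 -1.    ]]
```

Converted, -0.0581 m is -0.1162, -0.0473 m is -0.0946.

>>> {"api": "play_rows", "payload": {
  "motion": [
    [[0, 0, 0, 0, 0, 0], [0, 0, 0, 0, 0, 0], [0, 0, 0, 0, 0, 0], [-0.02, 0.008, 0, 0, 0, 0], [-0.0388, 0.014, 0, 0, 0, 0], [-0.064, 0.0256, 0, 0, 0, 0], [-0.0946, 0.0332, 0, 0, 0, 0], [-0.1162, 0.036, 0, 0, 0, 0]]
  ],
  "fingers": 0
}}

```text
time_s: 4.05
position: [0.4735, 0.3905, 0.0231]
tcp_rot: [[-0.998, -0.056, 0.004], [-0.056, 0.998, 0.002], [-0.004, 0.002, -1.0]]
force: [-0.1, -0.1, -0.5]
opening: 0.009
grasp_force: 0.0
```

Converted, -0.0722 m is -0.1444, -0.002 m is -0.004.

>>> {"api": "play_rows", "payload": {
  "motion": [
    [[-0.0226, 0, 0, 0, 0, 0], [-0.046, -0.004, 0, 0, 0, 0], [-0.0692, -0.012, 0, 0, 0, 0], [-0.0918, -0.0248, 0, 0, 0, 0], [-0.1126, -0.042, 0, 0, 0, 0], [-0.1272, -0.0588, 0, 0, 0, 0], [-0.138, -0.0756, 0, 0, 0, 0], [-0.1444, -0.0886, 0, 0, 0, 0]]
  ]
}}

```text
time_s: 4.72
position: [0.5462, 0.3474, 0.0216]
tcp_rot: [[-0.998, -0.055, -0.0], [-0.055, 0.998, -0.0], [0.0, -0.0, -1.0]]
force: [0.5, -0.3, -0.0]
opening: 0.003
grasp_force: 0.0
```

>>> {"api": "play_rows", "payload": {
  "motion": [
    [[-0.004, -0.011, 0, 0, 0, 0], [-0.006, -0.017, 0, 0, 0, 0], [-0.0084, -0.023, 0, 0, 0, 0], [-0.0084, -0.025, 0, 0, 0, 0], [-0.0084, -0.025, 0, 0, 0, 0], [-0.0084, 0.04, 0, 0, 0, 0], [0, 0.08, -0.08, 0, 0, 0], [0.06, 0.08, -0.16, 0, 0, 0]]
  ]
}}

```text
time_s: 5.38
position: [0.5216, 0.3907, 0.0913]
tcp_rot: [[-0.998, -0.057, 0.001], [-0.057, 0.998, 0.002], [-0.002, 0.002, -1.0]]
force: [1.8, 0.6, 2.2]
opening: 0.005
grasp_force: 0.0
```

```bash
python3 - <<'E'
from h import *
np.set_printoptions(precision=4,suppress=True)
s=bot.read_state();print(s["time_s"],s["position"],s["force"],s["joint_positions"])
E
```

```text
5.3833 [0.5216 0.3907 0.0913] [1.7725 0.644  2.1503] [ 27.0022  40.1944  83.6225   0.0624  56.0652 -66.2904]
```

Converted, -0.115 m is -0.23, -0.108 m is -0.216.

>>> {"api": "play_rows", "payload": {
  "motion": [
    [[0.006, -0.04, -0.04, 0, 0, 0], [0.016, -0.1, -0.1, 0, 0, 0], [0.026, -0.16, -0.16, 0, 0, 0], [0.036, -0.21, -0.2, 0, 0, 0], [0.04, -0.23, -0.216, 0, 0, 0], [0.04, -0.23, -0.216, 0, 0, 0], [0.04, -0.23, -0.216, 0, 0, 0]]
  ]
}}

```text
time_s: 5.97
position: [0.5059, 0.2719, 0.2009]
tcp_rot: [[-0.998, -0.055, 0.001], [-0.055, 0.998, 0.001], [-0.001, 0.001, -1.0]]
force: [-0.3, -0.3, -0.2]
opening: 0.006
grasp_force: 0.0
```

```bash
python3 - <<'E'
from h import *
np.set_printoptions(precision=4,suppress=True)
c=imaging.capture("wrist");c2=imaging.capture("scene");s=bot.read_state();print(s["time_s"],s["position"])
f=c["frame"].astype(int);m=((f[...,0]>150)&(f[...,1]<80)&(f[...,2]<80)).astype(np.uint8)
n,l,st,ce=cv2.connectedComponentsWithStats(cv2.morphologyEx(m,cv2.MORPH_CLOSE,np.ones((5,5))))
for i in range(1,n):
    if st[i,4]<150: continue
    P=np.array([px2w(c,u,v,0.02)[:2] for v,u in np.argwhere(l==i)]).astype(np.float32)*1000
    print(st[i],cv2.minAreaRect(P))
    print(w2px(c2,[.53,.305,.02]))
a=cv2.resize(c["frame"][:,:,::-1],(780,585));b=cv2.resize(c2["frame"][130:190,195:275,::-1],(240,180),interpolation=cv2.INTER_CUBIC)
a[:180,:240]=b;cv2.imwrite("pics/w3.png",a)
E
```

```text
6.0667 [0.5052 0.2723 0.1994]
[ 270  142   22   97 1434] ((532.4011840820312, 303.9348449707031), (125.40076446533203, 27.165788650512695), 3.9896552562713623)
[234.5913 157.2566]
```

View pics/w3.png

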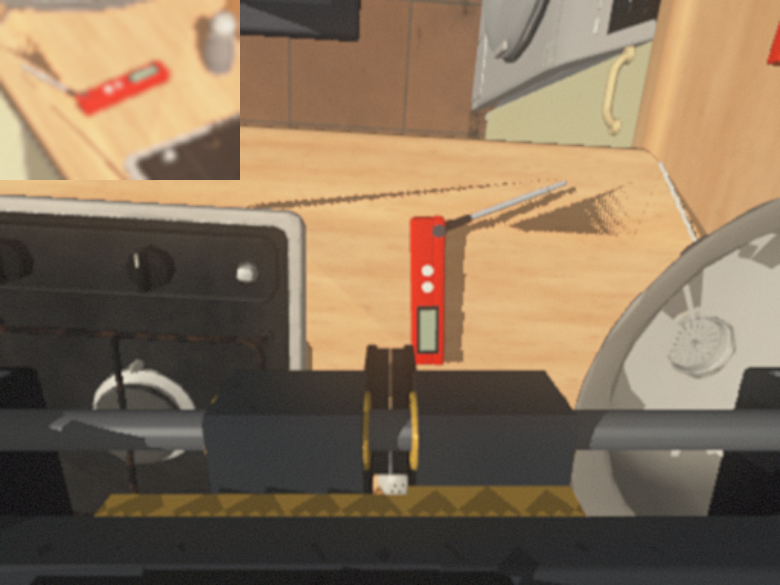

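The probe did not move: it still runs from root (440,230) to tip (565,183), about 110°. The fingers must have passed over it, so I'll go lower with a settling pause and push nearer the root.

```bash
python3 - <<'E'
from h import *
np.set_printoptions(precision=4,suppress=True)
s=bot.read_state();print(s["time_s"],s["position"])
th=np.radians(3.5);Rw=np.array([[np.cos(th),-np.sin(th)],[np.sin(th),np.cos(th)]])
o=np.array([.532,.3044]);H=o+Rw@[-.054,.0105];print(H)
def C(q,g=0,r=.065):
    n=np.array([-np.sin(q),np.cos(q)]);h=.0095*abs(np.sin(q))+.015*abs(np.cos(q))
    return H+Rw@(r*np.array([np.cos(q),np.sin(q)])+n*(h+.003+g))
s=C(1.92,.02);p0=np.array([.4998,.2707,.21]);print(s)
plan(p0,183.2,[(*s,.10,183.2),(*s,.018,183.2)])
print('sweep')
plan(np.array([*s,.018]),183.2,[(*C(q),.018,183.2) for q in np.radians([115,109,104,97,90,84,78,72,64,56,48,40,32,25,18,12,7,3,1])])
E
```

```text
6.0667 [0.5052 0.2723 0.1994]
[0.4775 0.3116]
[0.4175 0.3564]
[0.0773, 0.0902, 0.11] turn z 0.0
[0.0773, 0.0902, 0.192] turn z 0.0
sweep
[-0.0133, 0.003, 0.0] turn z 0.0
[-0.0199, 0.0077, 0.0] turn z 0.0
[-0.0259, 0.011, 0.0] turn z 0.0
[-0.0349, 0.0146, 0.0] turn z 0.0
[-0.0445, 0.0168, 0.0] turn z 0.0
[-0.0498, 0.018, 0.0] turn z 0.0
[-0.0554, 0.0187, 0.0] turn z 0.0
[-0.0612, 0.0189, 0.0] turn z 0.0
[-0.0692, 0.0183, 0.0] turn z 0.0
[-0.0774, 0.0167, 0.0] turn z 0.0
[-0.0855, 0.0138, 0.0] turn z 0.0
[-0.0936, 0.0097, 0.0] turn z 0.0
[-0.1012, 0.0042, 0.0] turn z 0.0
[-0.1073, -0.0017, 0.0] turn z 0.0
[-0.1127, -0.0085, 0.0] turn z 0.0
[-0.1166, -0.0151, 0.0] turn z 0.0
[-0.1194, -0.0209, 0.0] turn z 0.0
[-0.1211, -0.0259, 0.0] turn z 0.0
[-0.1219, -0.0285, 0.0] turn z 0.0
```

Converted, 0.188 m is 0.376, 0.183 m is 0.366.

>>> {"api": "play_rows", "payload": {
  "motion": [
    [[0.04, 0.046, 0.05, 0, 0, 0], [0.08, 0.094, 0.11, 0, 0, 0], [0.12, 0.14, 0.17, 0, 0, 0], [0.1546, 0.1804, 0.22, 0, 0, 0], [0.1546, 0.1804, 0.29, 0, 0, 0], [0.1546, 0.1804, 0.34, 0, 0, 0], [0.1546, 0.1804, 0.366, 0, 0, 0], [0.1546, 0.1804, 0.376, 0, 0, 0]]
  ]
}}

```text
time_s: 6.73
position: [0.4205, 0.3571, 0.0084]
tcp_rot: [[-0.998, -0.058, -0.007], [-0.058, 0.998, -0.004], [0.007, -0.003, -1.0]]
force: [0.3, -0.7, -0.0]
opening: 0.009
grasp_force: 0.0
```

>>> {"api": "play_rows", "payload": {
  "motion": [
    [[0, 0, 0.004, 0, 0, 0], [0, 0, 0.008, 0, 0, 0], [0, 0, 0.008, 0, 0, 0], [0, 0, 0.008, 0, 0, 0], [0, 0, 0.008, 0, 0, 0]]
  ]
}}

```text
time_s: 7.15
position: [0.4244, 0.3575, 0.0099]
tcp_rot: [[-0.998, -0.056, 0.002], [-0.056, 0.998, 0.001], [-0.002, 0.001, -1.0]]
force: [0.1, 0.6, 0.8]
opening: 0.007
grasp_force: 0.0
```

```bash
python3 - <<'E'
from h import *
np.set_printoptions(precision=4,suppress=True)
for i in range(2):
    c=imaging.capture("wrist");s=bot.read_state();print(s["time_s"],s["position"],s["force"])
E
```

```text
7.2 [0.4244 0.3574 0.0098] [-0.2234 -0.6386  0.7128]
7.25 [0.4243 0.3573 0.0098] [-0.2802 -0.2262  0.1098]
```

```bash
python3 - <<'E'
from h import *
np.set_printoptions(precision=4,suppress=True)
c=imaging.capture("wrist");s=bot.read_state();print(s["time_s"],s["position"],s["force"])
d=imaging.capture("scene")
a=cv2.resize(c["frame"][:,:,::-1],(768,576));b=cv2.resize(d["frame"][110:200,180:280,::-1],(300,270),interpolation=cv2.INTER_CUBIC)
P=s["position"].copy();P[2]-=.017
print(w2px(c,P)*1.5,w2px(d,P),(w2px(d,P)-[180,110])*3)
for x in (.38,.4,.42): print(x,w2px(c,[x,.36,0])*1.5)
a[:270,:300]=b;cv2.imwrite("pics/w4.png",a)
E
```

```text
7.3 [0.4242 0.3572 0.0096] [-0.0049  0.5229  0.5706]
[385.5481 333.4984] [204.0557 163.2016] [ 72.1672 159.6049]
0.38 [398.2124 243.2748]
0.4 [395.1755 288.7677]
0.42 [392.319  331.5589]
```

View pics/w4.png

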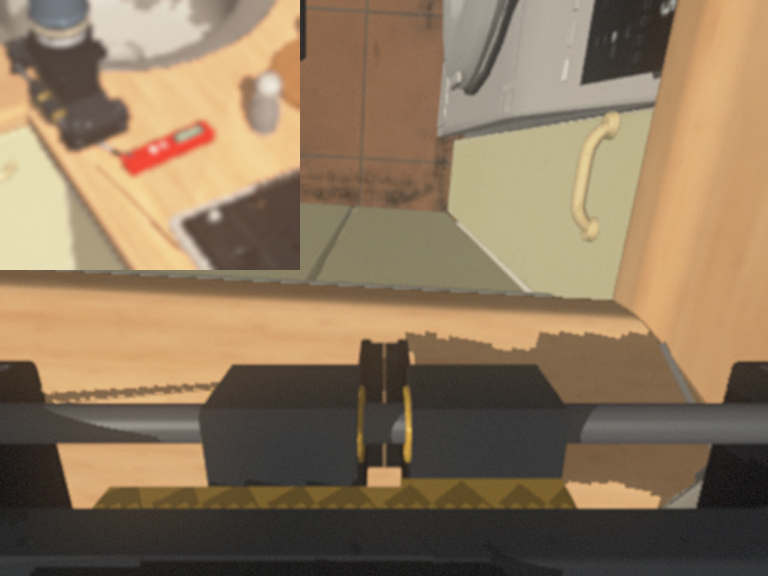

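Worktop edge is at row ~290 (x≈0.40) and the fingertips at (385,341) are over the worktop with no contact force. I'll feel downward for the surface.

Converted, 0.003 m is 0.006, 0.002 m is 0.004.

>>> {"api": "play_rows", "payload": {
  "motion": [
    [[0, 0, 0.002, 0, 0, 0], [0, 0, 0.004, 0, 0, 0], [0, 0, 0.006, 0, 0, 0], [0, 0, 0.006, 0, 0, 0]]
  ]
}}

```text
time_s: 7.68
position: [0.4235, 0.357, 0.0056]
tcp_rot: [[-0.998, -0.056, -0.0], [-0.056, 0.998, -0.0], [0.0, -0.0, -1.0]]
force: [0.0, -0.3, -0.7]
opening: 0.003
grasp_force: 0.0
```

Converted, 0.003 m is 0.006, 0.002 m is 0.004.

>>> {"api": "play_rows", "payload": {
  "motion": [
    [[0, 0, 0.002, 0, 0, 0], [0, 0, 0.004, 0, 0, 0], [0, 0, 0.006, 0, 0, 0], [0, 0, 0.006, 0, 0, 0]]
  ]
}}

```text
time_s: 8.02
position: [0.4235, 0.357, 0.0026]
tcp_rot: [[-0.998, -0.056, -0.0], [-0.056, 0.998, -0.0], [0.0, -0.0, -1.0]]
force: [-0.3, -0.5, -0.0]
opening: 0.002
grasp_force: 0.0
```

```bash
python3 - <<'E'
from h import *
np.set_printoptions(precision=4,suppress=True)
c=imaging.capture("wrist");s=bot.read_state();print(s["time_s"],s["position"],s["force"])
K=c["camera_matrix"];print(K)
R=s["tcp_rot"];p=s["position"]
for d in(-.02,-.01,0,.01,.017,.025): print(d,[ (w2px(c,p+R@[x,0,d])*1.5).round() for x in(.0095,0,-.0095)])
f=c["frame"];g=f.sum(2)
print([ (r,int(g[r,250]),int(g[r,263])) for r in range(215,245,2)])
C=-np.array(c["R"]).T@c["t"];print("cam in tool",R.T@(C-p))
d=imaging.capture("scene");save(d,"s5.png",(180,100,250,180),7)
for q in(.017,0,-.02,-.05):print(q,(w2px(d,p+R@[0,0,q])-[180,100])*7)
E
```

```text
8.0667 [0.4236 0.3571 0.0027] [-0.0209  0.7097  0.4519]
[[297.2589   0.     255.7726]
 [  0.     297.2589 193.1184]
 [  0.       0.       1.    ]]
-0.02 [array([386., 349.]), array([386., 371.]), array([386., 393.])]
-0.01 [array([386., 338.]), array([386., 360.]), array([386., 381.])]
0 [array([386., 329.]), array([386., 350.]), array([386., 370.])]
0.01 [array([386., 320.]), array([386., 340.]), array([386., 359.])]
0.017 [array([386., 315.]), array([386., 334.]), array([386., 353.])]
0.025 [array([386., 309.]), array([386., 328.]), array([386., 346.])]
[(215, 514, 511), (217, 526, 514), (219, 527, 528), (221, 528, 524), (223, 529, 426), (225, 527, 406), (227, 482, 309), (229, 214, 169), (231, 159, 147), (233, 152, 161), (235, 152, 165), (237, 150, 163), (239, 149, 158), (241, 143, 152), (243, 152, 151)]
cam in tool [ 0.0806 -0.0009 -0.1748]
0.017 [168.4216 452.1388]
0 [166.2372 429.6254]
-0.02 [163.6276 402.7306]
-0.05 [159.6306 361.5372]
```

View pics/s5.png

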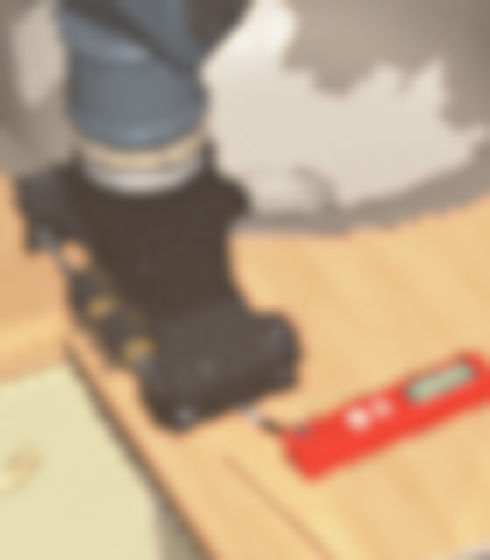

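Converted, 0.003 m is 0.006, 0.002 m is 0.004.

>>> {"api": "play_rows", "payload": {
  "motion": [
    [[0, 0, 0.002, 0, 0, 0], [0, 0, 0.004, 0, 0, 0], [0, 0, 0.006, 0, 0, 0], [0, 0, 0.006, 0, 0, 0]]
  ]
}}

```text
time_s: 8.45
position: [0.4236, 0.3571, -0.0003]
tcp_rot: [[-0.998, -0.056, -0.0], [-0.056, 0.998, -0.0], [0.0, -0.0, -1.0]]
force: [0.0, -0.5, 0.6]
opening: 0.009
grasp_force: 0.0
```

```bash
python3 - <<'E'
from h import *
np.set_printoptions(precision=1,suppress=True)
d=imaging.capture("scene");s=bot.read_state();R=s["tcp_rot"];p=s["position"]
for z in(-.053,-.035,-.017):
  for x in(.0375,-.0375): print(z,x,*[(w2px(d,p+R@[x,y,z])-[180,100])*7 for y in(-.095,.095,-.0585)])
t=imaging.capture("top");f=d["frame"]
print("handle near corner",(w2px(d,[.468,.288,.02])-[180,100])*7,"far",(w2px(d,[.595,.295,.02])-[180,100])*7)
print("at z -.03",(w2px(d,[.468,.288,-.01])-[180,100])*7)
print(s["time_s"])
E
```

```text
-0.053 0.0375 [181.3 493.1] [ 17.7 285.8] [148.2 451.3]
-0.053 -0.0375 [308.1 440.7] [139.5 239.7] [274.1 400.2]
-0.035 0.0375 [183.6 517.9] [ 21.1 310.7] [150.8 476.1]
-0.035 -0.0375 [309.4 465.5] [142.  264.5] [275.7 425. ]
-0.017 0.0375 [185.9 542.3] [ 24.4 335.2] [153.3 500.5]
-0.017 -0.0375 [310.7 490. ] [144.4 288.9] [277.2 449.4]
handle near corner [293.6 457.2] far [495.7 373.6]
at z -.03 [295.9 497.2]
8.5
```

The scene view puts the gripper body about 40 mm higher than the reported TCP implies, and the wrist view puts the tips near 12 mm behind the TCP. I'll keep feeling down to find the true fingertip offset.

Converted, 0.004 m is 0.008, 0.003 m is 0.006.

>>> {"api": "play_rows", "payload": {
  "motion": [
    [[0, 0, 0.002, 0, 0, 0], [0, 0, 0.004, 0, 0, 0], [0, 0, 0.006, 0, 0, 0], [0, 0, 0.008, 0, 0, 0], [0, 0, 0.008, 0, 0, 0], [0, 0, 0.008, 0, 0, 0]]
  ]
}}

```text
time_s: 9.05
position: [0.4236, 0.3571, -0.0042]
tcp_rot: [[-0.998, -0.056, -0.0], [-0.056, 0.998, -0.0], [0.0, -0.0, -1.0]]
force: [-0.8, -0.8, 0.2]
opening: 0.008
grasp_force: 0.0
```

Converted, 0.004 m is 0.008, 0.003 m is 0.006.

>>> {"api": "play_rows", "payload": {
  "motion": [
    [[0, 0, 0.002, 0, 0, 0], [0, 0, 0.004, 0, 0, 0], [0, 0, 0.006, 0, 0, 0], [0, 0, 0.008, 0, 0, 0], [0, 0, 0.008, 0, 0, 0], [0, 0, 0.008, 0, 0, 0]]
  ]
}}

```text
time_s: 9.55
position: [0.4236, 0.3571, -0.0082]
tcp_rot: [[-0.998, -0.056, -0.0], [-0.056, 0.998, -0.0], [0.0, -0.0, -1.0]]
force: [0.1, -0.1, -0.3]
opening: 0.006
grasp_force: 0.0
```

Converted, 0.004 m is 0.008, 0.003 m is 0.006.

>>> {"api": "play_rows", "payload": {
  "motion": [
    [[0, 0, 0.002, 0, 0, 0], [0, 0, 0.004, 0, 0, 0], [0, 0, 0.006, 0, 0, 0], [0, 0, 0.008, 0, 0, 0], [0, 0, 0.008, 0, 0, 0]]
  ]
}}

```text
time_s: 9.97
position: [0.4236, 0.357, -0.0124]
tcp_rot: [[-0.998, -0.056, -0.0], [-0.056, 0.998, -0.0], [0.0, -0.0, -1.0]]
force: [-0.6, -0.4, 0.4]
opening: 0.007
grasp_force: 0.0
```

```bash
python3 - <<'E'
from h import *
np.set_printoptions(precision=4,suppress=True)
c=imaging.capture("wrist");s=bot.read_state();print(s["time_s"],s["position"],s["force"])
save(c,"w6.png",(200,160,330,250),6)
E
```

```text
10.0167 [ 0.4236  0.3571 -0.0123] [-0.0274 -0.0735  0.1957]
```

View pics/w6.png

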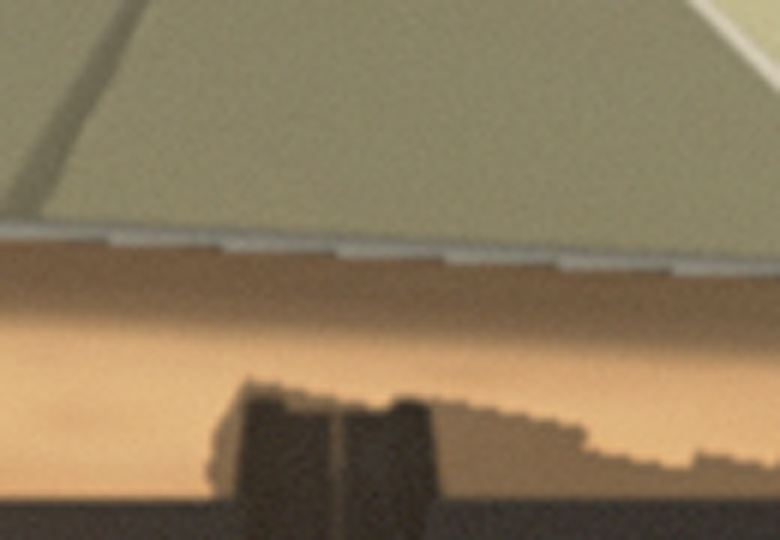

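Shadow and fingertip nearly meet: tips at crop (250–430, 400), shadow edge about 2 mm off. So the tips sit about 15 mm *behind* the reported TCP: real tip z ≈ reported z + 0.015. This is the right height for the probe, so I'll replan the sweep from here.

```bash
python3 - <<'E'
from h import *
th=np.radians(3.5);Rw=np.array([[np.cos(th),-np.sin(th)],[np.sin(th),np.cos(th)]])
o=np.array([.532,.3044]);H=o+Rw@[-.054,.0105]
def C(q,g=0,r=.065):
    n=np.array([-np.sin(q),np.cos(q)]);h=.0095*abs(np.sin(q))+.011*abs(np.cos(q))
    return H+Rw@(r*np.array([np.cos(q),np.sin(q)])+n*(h+.003+g))
p=np.array([.4236,.3571,0])
L=np.radians([112,104,96,88,80,72,64,56]),np.radians([48,40,32,25,18,12,7,3]),np.radians([1,0])
for q in L:
    plan(p,183.2,[(*C(a),0,183.2) for a in q]);print();p=np.array([*C(q[-1]),0])
print(p)
E
```

```text
[-0.0118, 0.0056, 0.0] turn z 0.0
[-0.0208, 0.0109, 0.0] turn z 0.0
[-0.0306, 0.0147, 0.0] turn z 0.0
[-0.0403, 0.0169, 0.0] turn z 0.0
[-0.0481, 0.018, 0.0] turn z 0.0
[-0.0563, 0.0182, 0.0] turn z 0.0
[-0.0647, 0.0172, 0.0] turn z 0.0
[-0.0731, 0.0151, 0.0] turn z 0.0

[-0.0083, -0.0034, 0.0] turn z 0.0
[-0.0163, -0.0081, 0.0] turn z 0.0
[-0.0238, -0.0141, 0.0] turn z 0.0
[-0.0296, -0.0204, 0.0] turn z 0.0
[-0.0347, -0.0275, 0.0] turn z 0.0
[-0.0383, -0.0343, 0.0] turn z 0.0
[-0.0407, -0.0403, 0.0] turn z 0.0
[-0.0422, -0.0453, 0.0] turn z 0.0

[-0.0006, -0.0026, 0.0] turn z 0.0
[-0.0009, -0.0039, 0.0] turn z 0.0

[0.54148379 0.32952584 0.        ]
```

Converted, -0.0731 m is -0.1462, -0.0403 m is -0.0806.

>>> {"api": "play_rows", "payload": {
  "motion": [
    [[-0.0236, 0.0112, 0, 0, 0, 0], [-0.0416, 0.0218, 0, 0, 0, 0], [-0.0612, 0.0294, 0, 0, 0, 0], [-0.0806, 0.0338, 0, 0, 0, 0], [-0.0962, 0.036, 0, 0, 0, 0], [-0.1126, 0.0364, 0, 0, 0, 0], [-0.1294, 0.0344, 0, 0, 0, 0], [-0.1462, 0.0302, 0, 0, 0, 0]]
  ]
}}

```text
time_s: 10.68
position: [0.4963, 0.3761, -0.0122]
tcp_rot: [[-0.998, -0.056, -0.0], [-0.056, 0.998, -0.0], [0.0, -0.0, -1.0]]
force: [-0.3, -0.1, -0.3]
opening: 0.005
grasp_force: 0.1
```

Converted, -0.0453 m is -0.0906, -0.0422 m is -0.0844.

>>> {"api": "play_rows", "payload": {
  "motion": [
    [[-0.0166, -0.0068, 0, 0, 0, 0], [-0.0326, -0.0162, 0, 0, 0, 0], [-0.0476, -0.0282, 0, 0, 0, 0], [-0.0592, -0.0408, 0, 0, 0, 0], [-0.0694, -0.055, 0, 0, 0, 0], [-0.0766, -0.0686, 0, 0, 0, 0], [-0.0814, -0.0806, 0, 0, 0, 0], [-0.0844, -0.0906, 0, 0, 0, 0]]
  ]
}}

```text
time_s: 11.35
position: [0.5407, 0.3324, -0.0122]
tcp_rot: [[-0.998, -0.055, -0.0], [-0.055, 0.998, -0.0], [0.0, -0.0, -1.0]]
force: [0.3, 0.3, 0.2]
opening: 0.005
grasp_force: 0.1
```

>>> {"api": "play_rows", "payload": {
  "motion": [
    [[-0.0012, -0.0052, 0, 0, 0, 0], [-0.0018, -0.0078, 0, 0, 0, 0], [-0.0018, -0.009, 0, 0, 0, 0], [-0.0018, -0.009, 0, 0, 0, 0], [0, 0.04, 0, 0, 0, 0], [0, 0.04, -0.08, 0, 0, 0], [0, 0.04, -0.16, 0, 0, 0], [0, 0.04, -0.24, 0, 0, 0]]
  ]
}}

```text
time_s: 12.02
position: [0.538, 0.3538, 0.1074]
tcp_rot: [[-0.998, -0.058, -0.003], [-0.058, 0.998, -0.002], [0.004, -0.001, -1.0]]
force: [1.1, 0.3, 0.4]
opening: 0.006
grasp_force: 0.0
```

>>> {"api": "play_rows", "payload": {
  "motion": [
    [[0.02, -0.04, -0.06, 0, 0, 0], [0.05, -0.09, -0.11, 0, 0, 0], [0.08, -0.15, -0.15, 0, 0, 0], [0.08, -0.15, -0.17, 0, 0, 0], [0.08, -0.15, -0.17, 0, 0, 0]]
  ]
}}

```text
time_s: 12.43
position: [0.5046, 0.2761, 0.1959]
tcp_rot: [[-0.998, -0.055, 0.005], [-0.055, 0.998, 0.002], [-0.005, 0.002, -1.0]]
force: [0.3, 0.8, -0.4]
opening: 0.006
grasp_force: 0.0
```

```bash
python3 - <<'E'
from h import *
np.set_printoptions(precision=4,suppress=True)
c=imaging.capture("wrist");s=bot.read_state();print(s["time_s"],s["position"],s["force"])
f=c["frame"].astype(int);m=((f[...,0]>150)&(f[...,1]<80)&(f[...,2]<80)).astype(np.uint8)
n,l,st,ce=cv2.connectedComponentsWithStats(cv2.morphologyEx(m,cv2.MORPH_CLOSE,np.ones((5,5))))
for i in range(1,n):
    if st[i,4]<150: continue
    P=np.array([px2w(c,u,v,0.02)[:2] for v,u in np.argwhere(l==i)]).astype(np.float32)*1000
    print(st[i],cv2.minAreaRect(P))
save(c,"w7.png",(150,50,450,270),2.5)
E
```

```text
12.4833 [0.5046 0.2767 0.1944] [-0.5847  0.7898 -0.3904]
[ 267  143   22   98 1387] ((532.6305541992188, 304.0843811035156), (125.61991119384766, 26.436426162719727), 3.806028127670288)
```

View pics/w7.png

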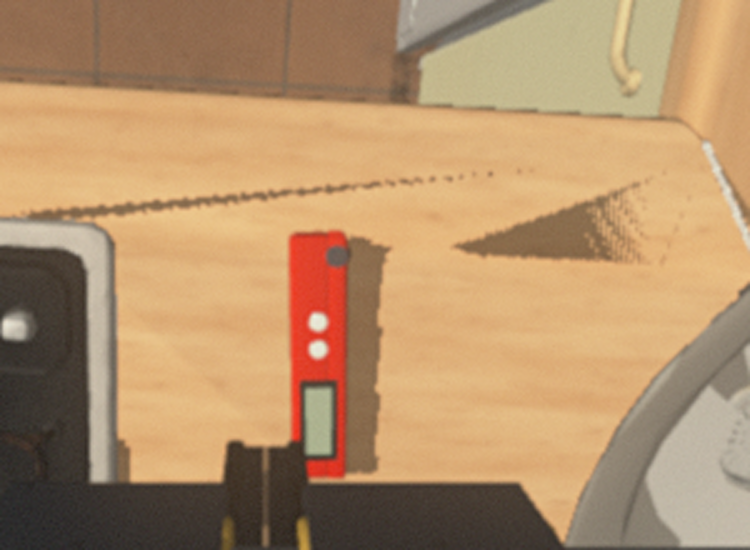

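The probe is folded in along the handle: handle at crop (318,355), no probe visible beyond it. On to the case.

Converted, -0.22 m is -0.44, 0.05 m is 0.1.

>>> {"api": "play_rows", "payload": {
  "motion": [
    [[0.02, -0.04, 0, 0, 0, 0], [0.04, -0.11, 0, 0, 0, 0], [0.06, -0.18, -0.01, 0, 0, 0], [0.08, -0.25, -0.01, 0, 0, 0], [0.1, -0.32, -0.02, 0, 0, 0], [0.12, -0.39, -0.02, 0, 0, 0], [0.13, -0.44, -0.02, 0, 0, 0]]
  ]
}}

```text
time_s: 13.07
position: [0.4503, 0.0517, 0.2017]
tcp_rot: [[-0.998, -0.057, -0.002], [-0.057, 0.998, -0.0], [0.002, 0.0, -1.0]]
force: [0.7, -0.2, 0.3]
opening: 0.001
grasp_force: 0.0
```

Converted, -0.264 m is -0.528, -0.24 m is -0.48.

>>> {"api": "play_rows", "payload": {
  "motion": [
    [[-0.016, -0.07, 0, 0, 0, 0], [-0.032, -0.14, 0, 0, 0, 0], [-0.048, -0.21, 0, 0, 0, 0], [-0.064, -0.28, 0, 0, 0, 0], [-0.08, -0.35, 0, 0, 0, 0], [-0.1, -0.42, 0, 0, 0, 0], [-0.12, -0.48, 0, 0, 0, 0], [-0.13, -0.528, 0, 0, 0, 0]]
  ]
}}

```text
time_s: 13.73
position: [0.533, -0.2093, 0.2012]
tcp_rot: [[-0.998, -0.056, 0.0], [-0.056, 0.998, -0.0], [-0.0, -0.0, -1.0]]
force: [1.0, -0.2, 0.5]
opening: 0.007
grasp_force: 0.0
```

```bash
cat > case.py <<'E'
from h import *
np.set_printoptions(precision=4,suppress=True)
for i in range(6): c=imaging.capture("wrist")
s=bot.read_state();print(s["time_s"],s["position"],s["force"],s["joint_positions"])
np.savez("c.npz",**c)
def comp(m,z,n):
    m=cv2.morphologyEx(m.astype(np.uint8),cv2.MORPH_OPEN,np.ones((3,3)))
    k,l,st,ce=cv2.connectedComponentsWithStats(m);i=1+st[1:,4].argmax()
    P=np.array([px2w(c,u,v,z)[:2] for v,u in np.argwhere(l==i)]).astype(np.float32)*1000
    print(n,st[i],cv2.minAreaRect(P),"\n",cv2.boxPoints(cv2.minAreaRect(P)))
    return l==i
f=c["frame"].astype(int);r,g,b=f[...,0],f[...,1],f[...,2]
o=comp((r>180)&(g>60)&(g<170)&(b<90),.045,"orange")
w=comp((np.minimum(np.minimum(r,g),b)>170)&(abs(r-b)<35),.04,"white")
P=np.argwhere(w);
for side in(0,1):
    Q=[]
    for v in np.unique(P[:,0]):
        u=P[P[:,0]==v,1];Q.append(px2w(c,u.max() if side else u.min(),v,.04)[:2])
    Q=np.array(Q);k=np.polyfit(Q[:,0],Q[:,1],1);e=Q[:,1]-np.polyval(k,Q[:,0]);Q=Q[abs(e)<.004];k=np.polyfit(Q[:,0],Q[:,1],1)
    print("edge",side,k,np.degrees(np.arctan(k[0])),np.polyval(k,.5),Q[:,0].min(),Q[:,0].max())
E
python3 case.py; python3 -c "
from h import *
c=dict(np.load('c.npz'));save(c,'w8.png',s=1.5)
for o in('tab_pad','case','cover'):
    for d in finder.recognise('wrist',o)[:2]:print(o,np.round(d['at'],3),d['confidence'])"
```

```text
14.0333 [ 0.5303 -0.2052  0.2017] [-0.8368 -0.7908 -0.6557] [ -32.4259   26.429    90.6351    0.0285   63.1119 -125.7295]
orange [ 216  119   83   50 2232] ((494.90948486328125, -206.87518310546875), (92.63732147216797, 49.427127838134766), 83.04175567626953) 
 [[ 464.7666 -249.8587]
 [ 513.8297 -255.8466]
 [ 525.0524 -163.8916]
 [ 475.9893 -157.9037]]
white [ 210  145   83   98 4940] ((563.0076293945312, -212.55862426757812), (81.1314468383789, 122.95893096923828), 83.27015686035156) 
 [[ 497.198  -245.6402]
 [ 619.3096 -260.0495]
 [ 628.8173 -179.4771]
 [ 506.7056 -165.0677]]
edge 0 [-0.1169 -0.186 ] -6.668680270215142 -0.24445188228879716 0.4984758325428648 0.6196792312729354
edge 1 [-0.1221 -0.1036] -6.959073857676744 -0.16460365288727824 0.5816568667459437 0.6097734042326917
tab_pad [ 0.497 -0.203  0.042] 0.86
case [ 0.521 -0.218  0.04 ] 0.87
cover [ 0.526 -0.215  0.041] 0.81
cover [ 0.509 -0.434  0.038] 0.37
```

View pics/w8.png

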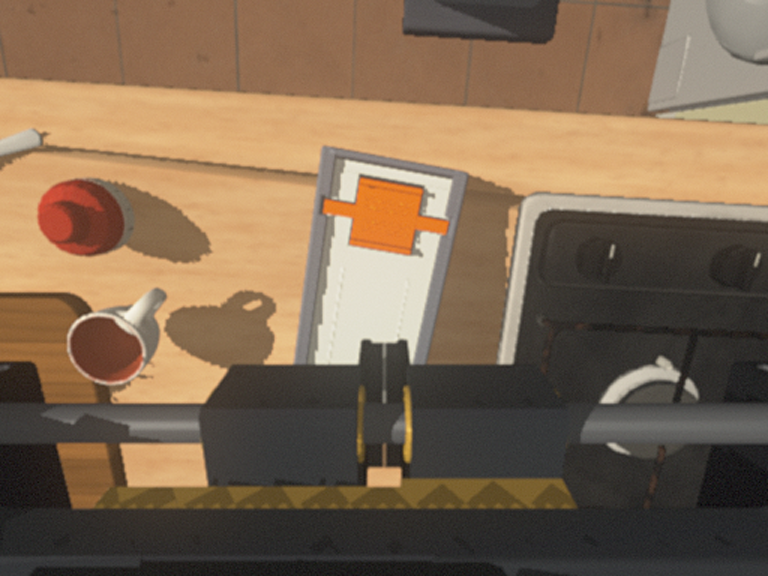

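Orange pad at px (385,213) and case yaw about −6.9°, from edges that agree with the 50 mm tab length. The egg timer and cup are well clear on the left. Moving over the pad with the tool aligned to the case.

Converted, 0.157 m is 0.314, 0.155 m is 0.31, 10.1 degrees is 0.1122.

>>> {"api": "play_rows", "payload": {
  "motion": [
    [[0.016, 0, 0.04, 0, 0, 0.0333], [0.032, 0, 0.1, 0, 0, 0.0667], [0.048, 0, 0.16, 0, 0, 0.1], [0.064, 0, 0.22, 0, 0, 0.1122], [0.064, 0, 0.27, 0, 0, 0.1122], [0.064, 0, 0.3, 0, 0, 0.1122], [0.064, 0, 0.31, 0, 0, 0.1122], [0.064, 0, 0.314, 0, 0, 0.1122]]
  ]
}}

```text
time_s: 14.85
position: [0.4984, -0.2079, 0.0452]
tcp_rot: [[-0.993, 0.119, -0.001], [0.119, 0.993, 0.001], [0.002, 0.001, -1.0]]
force: [-0.6, -1.1, 0.2]
opening: 0.003
grasp_force: 0.0
```

>>> {"api": "play_rows", "payload": {
  "motion": [
    [[0, 0, 0, 0, 0, 0], [0, 0, 0, 0, 0, 0], [0, 0, 0, 0, 0, 0], [0, 0, 0, 0, 0, 0]]
  ]
}}

```text
time_s: 15.18
position: [0.4996, -0.2091, 0.047]
tcp_rot: [[-0.993, 0.12, 0.002], [0.12, 0.993, -0.001], [-0.002, -0.001, -1.0]]
force: [0.3, -0.3, -1.1]
opening: 0.007
grasp_force: 0.0
```

```bash
python3 - <<'E'
from h import *
np.set_printoptions(precision=4,suppress=True)
c=imaging.capture("wrist");s=bot.read_state();print(s["time_s"],s["position"],s["force"],s["tcp_rot"])
R=s["tcp_rot"];p=s["position"];f=c["frame"].astype(int)
o=(f[...,0]>180)&(f[...,1]>60)&(f[...,1]<170)&(f[...,2]<90)
P=np.array([px2w(c,u,v,.047) for v,u in np.argwhere(o)]);q=(P-p)@R
print("orange in tool x",q[:,0].min(),q[:,0].max(),"y",np.percentile(q[:,1],[1,50,99]))
print("pad guess in tool",R.T@(np.array([.4945,-.2065,.045])-p))
e=R[:,0];d=p+R@[.0095,0,-.015];print("tip near edge px",w2px(c,d))
for u in(248,253,259,264):print(u,[tuple(f[v,u]) for v in range(215,236,3)])
E
```

```text
15.2333 [ 0.4995 -0.2091  0.0468] [-0.1069  0.0277 -0.1703] [[-0.9928  0.1198  0.0017]
 [ 0.1198  0.9928 -0.0012]
 [-0.0018 -0.0009 -1.    ]]
orange in tool x -0.05519051588022417 0.029066357343699653 y [-0.0429 -0.0108  0.0226]
pad guess in tool [0.0052 0.002  0.0018]
tip near edge px [257.211  228.2192]
248 [(np.int64(215), np.int64(105), np.int64(15)), (np.int64(224), np.int64(113), np.int64(10)), (np.int64(224), np.int64(114), np.int64(10)), (np.int64(225), np.int64(115), np.int64(20)), (np.int64(194), np.int64(97), np.int64(23)), (np.int64(62), np.int64(44), np.int64(34)), (np.int64(65), np.int64(47), np.int64(37))]
253 [(np.int64(214), np.int64(106), np.int64(11)), (np.int64(224), np.int64(113), np.int64(10)), (np.int64(224), np.int64(114), np.int64(10)), (np.int64(224), np.int64(114), np.int64(10)), (np.int64(215), np.int64(107), np.int64(20)), (np.int64(57), np.int64(41), np.int64(33)), (np.int64(59), np.int64(40), np.int64(29))]
259 [(np.int64(216), np.int64(108), np.int64(19)), (np.int64(224), np.int64(112), np.int64(10)), (np.int64(223), np.int64(113), np.int64(10)), (np.int64(223), np.int64(113), np.int64(10)), (np.int64(212), np.int64(103), np.int64(19)), (np.int64(57), np.int64(39), np.int64(29)), (np.int64(63), np.int64(45), np.int64(34))]
264 [(np.int64(216), np.int64(108), np.int64(13)), (np.int64(226), np.int64(114), np.int64(10)), (np.int64(225), np.int64(116), np.int64(10)), (np.int64(223), np.int64(110), np.int64(10)), (np.int64(182), np.int64(93), np.int64(17)), (np.int64(56), np.int64(38), np.int64(29)), (np.int64(61), np.int64(40), np.int64(32))]
```

Converted, 0.012 m is 0.024, 0.01 m is 0.02.

>>> {"api": "play_rows", "payload": {
  "motion": [
    [[0, -0.002, 0.012, 0, 0, 0], [0, -0.002, 0.02, 0, 0, 0], [0, -0.002, 0.024, 0, 0, 0], [0, -0.002, 0.024, 0, 0, 0], [0, -0.002, 0.024, 0, 0, 0]]
  ]
}}

```text
time_s: 15.65
position: [0.4985, -0.2096, 0.0335]
tcp_rot: [[-0.993, 0.12, -0.001], [0.12, 0.993, 0.0], [0.001, 0.0, -1.0]]
force: [-0.2, -0.1, -0.5]
opening: 0.007
grasp_force: 0.0
```

Converted, 0.003 m is 0.006, 0.001 m is 0.002.

>>> {"api": "play_rows", "payload": {
  "motion": [
    [[0, 0, 0.002, 0, 0, 0], [0, 0, 0.004, 0, 0, 0], [0, 0, 0.006, 0, 0, 0], [0, 0, 0.006, 0, 0, 0], [0, 0, 0.006, 0, 0, 0]]
  ]
}}

```text
time_s: 16.07
position: [0.4987, -0.2098, 0.0312]
tcp_rot: [[-0.993, 0.12, 0.0], [0.12, 0.993, -0.0], [-0.0, -0.0, -1.0]]
force: [-1.8, 0.1, 3.6]
opening: 0.006
grasp_force: 1.6
```

Converted, 0.003 m is 0.006, 0.002 m is 0.004.

>>> {"api": "play_rows", "payload": {
  "motion": [
    [[0, 0, 0.002, 0, 0, 0], [0, 0, 0.004, 0, 0, 0], [0, 0, 0.006, 0, 0, 0], [0, 0, 0.006, 0, 0, 0], [0, 0, 0.006, 0, 0, 0]]
  ]
}}

```text
time_s: 16.48
position: [0.4988, -0.2099, 0.0284]
tcp_rot: [[-0.993, 0.12, 0.0], [0.12, 0.993, -0.0], [-0.0, -0.0, -1.0]]
force: [-1.5, 0.1, 7.8]
opening: 0.01
grasp_force: 3.6
```

Converted, 0.0027 m is 0.0054, 0.002 m is 0.004.

>>> {"api": "play_rows", "payload": {
  "motion": [
    [[0, 0, 0.002, 0, 0, 0], [0, 0, 0.004, 0, 0, 0], [0, 0, 0.0054, 0, 0, 0], [0, 0, 0.0054, 0, 0, 0], [0, 0, 0.0054, 0, 0, 0]]
  ]
}}

```text
time_s: 16.9
position: [0.4992, -0.2099, 0.0262]
tcp_rot: [[-0.993, 0.12, 0.001], [0.12, 0.993, -0.001], [-0.001, -0.001, -1.0]]
force: [-1.9, 0.8, 10.1]
opening: 0.005
grasp_force: 5.1
```

Converted, 0.0013 m is 0.0026, 0.0007 m is 0.0014.

>>> {"api": "play_rows", "payload": {
  "motion": [
    [[0, 0, 0.0014, 0, 0, 0], [0, 0, 0.0026, 0, 0, 0], [0, 0, 0.0026, 0, 0, 0], [0, 0, 0.0026, 0, 0, 0]]
  ]
}}

```text
time_s: 17.23
position: [0.4994, -0.21, 0.0252]
tcp_rot: [[-0.993, 0.12, 0.002], [0.12, 0.993, -0.001], [-0.002, -0.001, -1.0]]
force: [-1.8, 1.4, 12.0]
opening: 0.004
grasp_force: 5.8
```

Converted, -0.016 m is -0.032, -0.004 m is -0.008.

>>> {"api": "play_rows", "payload": {
  "motion": [
    [[-0.004, 0, 0, 0, 0, 0], [-0.008, 0, 0, 0, 0, 0], [-0.012, 0, 0, 0, 0, 0], [-0.016, 0, 0, 0, 0, 0], [-0.02, 0, 0, 0, 0, 0], [-0.024, 0, 0, 0, 0, 0], [-0.028, 0, 0, 0, 0, 0], [-0.032, 0, 0, 0, 0, 0]]
  ]
}}

```text
time_s: 17.9
position: [0.5154, -0.2119, 0.0252]
tcp_rot: [[-0.993, 0.12, 0.002], [0.12, 0.993, -0.001], [-0.002, -0.001, -1.0]]
force: [-1.2, 0.7, 10.6]
opening: 0.012
grasp_force: 5.8
```

```bash
cat > chk.py <<'E'
from h import *
np.set_printoptions(precision=4,suppress=True)
c=imaging.capture("wrist");s=bot.read_state();print(s["time_s"],s["position"],s["force"])
np.savez("c.npz",**c)
e=np.array([np.cos(np.radians(-6.9)),np.sin(np.radians(-6.9))]);pad=np.array([.4945,-.2065]);C=pad+.0615*e
f=c["frame"].astype(int)
# sample along a case line y=+-, print colour transitions
o=(f[...,0]>150)&(f[...,1]>50)&(f[...,1]<170)&(f[...,2]<70)&(f[...,0]-f[...,1]>60)
P=np.array([px2w(c,u,v,.045)[:2] for v,u in np.argwhere(o)])-C
q=np.c_[P@e,P@[-e[1],e[0]]];q=q[(abs(q[:,1])<.02)]
print("orange near edge case x",np.percentile(q[:,0],[.5,2]))
for y in(0.03,-.03):
    print(y,[(int(x*1000),*f[int(round(v)),int(round(u))]) for x in np.arange(-.115,-.05,.004) for u,v in [w2px(c,[*(C+x*e+y*np.array([-e[1],e[0]])),.043])] if 0<=v<384])
E
python3 chk.py
```

```text
17.95 [ 0.5159 -0.212   0.0253] [-1.1759  2.0867 11.4468]
orange near edge case x [-0.07 -0.07]
0.03 [(-115, np.int64(216), np.int64(164), np.int64(113)), (-111, np.int64(218), np.int64(172), np.int64(117)), (-107, np.int64(212), np.int64(165), np.int64(117)), (-103, np.int64(97), np.int64(89), np.int64(81)), (-98, np.int64(128), np.int64(123), np.int64(120)), (-94, np.int64(130), np.int64(128), np.int64(120)), (-90, np.int64(129), np.int64(127), np.int64(120)), (-86, np.int64(120), np.int64(119), np.int64(113)), (-82, np.int64(81), np.int64(77), np.int64(76)), (-78, np.int64(220), np.int64(216), np.int64(195)), (-74, np.int64(218), np.int64(215), np.int64(194)), (-70, np.int64(220), np.int64(217), np.int64(198)), (-66, np.int64(221), np.int64(217), np.int64(198)), (-62, np.int64(222), np.int64(219), np.int64(200)), (-58, np.int64(129), np.int64(123), np.int64(113)), (-54, np.int64(128), np.int64(125), np.int64(114)), (-50, np.int64(120), np.int64(78), np.int64(53))]
-0.03 [(-115, np.int64(216), np.int64(169), np.int64(119)), (-111, np.int64(217), np.int64(168), np.int64(118)), (-107, np.int64(208), np.int64(161), np.int64(114)), (-103, np.int64(96), np.int64(86), np.int64(81)), (-98, np.int64(128), np.int64(120), np.int64(117)), (-94, np.int64(85), np.int64(81), np.int64(75)), (-90, np.int64(84), np.int64(78), np.int64(73)), (-86, np.int64(92), np.int64(91), np.int64(85)), (-82, np.int64(86), np.int64(83), np.int64(76)), (-78, np.int64(221), np.int64(218), np.int64(195)), (-74, np.int64(221), np.int64(217), np.int64(198)), (-70, np.int64(222), np.int64(218), np.int64(200)), (-66, np.int64(220), np.int64(215), np.int64(195)), (-62, np.int64(221), np.int64(217), np.int64(197)), (-58, np.int64(221), np.int64(215), np.int64(196)), (-54, np.int64(219), np.int64(215), np.int64(196)), (-50, np.int64(170), np.int64(123), np.int64(97))]
```

Cover has followed 16 mm with the case unmoved. Continuing.

Converted, -0.055 m is -0.11, -0.049 m is -0.098.

>>> {"api": "play_rows", "payload": {
  "motion": [
    [[-0.008, 0, -0.001, 0, 0, 0], [-0.02, 0, -0.001, 0, 0, 0], [-0.036, 0, -0.001, 0, 0, 0], [-0.052, 0, -0.001, 0, 0, 0], [-0.068, 0, -0.001, 0, 0, 0], [-0.084, 0, -0.001, 0, 0, 0], [-0.098, 0, -0.001, 0, 0, 0], [-0.11, 0, -0.001, 0, 0, 0]]
  ]
}}

```text
time_s: 18.62
position: [0.5705, -0.2185, 0.0259]
tcp_rot: [[-0.993, 0.12, 0.002], [0.12, 0.993, -0.001], [-0.002, -0.001, -1.0]]
force: [-2.0, 1.6, 10.8]
opening: 0.007
grasp_force: 5.3
```

```bash
python3 chk.py|head -3 |cut -c1-700
```

```text
18.6667 [ 0.572  -0.2188  0.0261] [-0.0989  3.3127  9.9076]
orange near edge case x [-0.0155 -0.0155]
0.03 [(-107, np.int64(234), np.int64(190), np.int64(132)), (-103, np.int64(212), np.int64(165), np.int64(123)), (-98, np.int64(143), np.int64(135), np.int64(135)), (-94, np.int64(88), np.int64(77), np.int64(73)), (-90, np.int64(90), np.int64(84), np.int64(83)), (-86, np.int64(91), np.int64(87), np.int64(84)), (-82, np.int64(142), np.int64(142), np.int64(136)), (-78, np.int64(136), np.int64(136), np.int64(129)), (-74, np.int64(140), np.int64(142), np.int64(135)), (-70, np.int64(149), np.int64(148), np.int64(143)), (-66, np.int64(140), np.int64(140), np.int64(136)), (-62, np.int64(134), np.int64(135), np.int64(128)), (-58, np.int64(141), np.int64(141), np.int64(136)), (-54, np.int64(145), np.i
```

Converted, -0.055 m is -0.11, -0.049 m is -0.098.

>>> {"api": "play_rows", "payload": {
  "motion": [
    [[-0.008, 0, 0, 0, 0, 0], [-0.02, 0, 0, 0, 0, 0], [-0.036, 0, 0, 0, 0, 0], [-0.052, 0, 0, 0, 0, 0], [-0.068, 0, 0, 0, 0, 0], [-0.084, 0, 0, 0, 0, 0], [-0.098, 0, 0, 0, 0, 0], [-0.11, 0, 0, 0, 0, 0]]
  ]
}}

```text
time_s: 19.33
position: [0.6253, -0.2251, 0.0261]
tcp_rot: [[-0.993, 0.12, 0.002], [0.12, 0.993, -0.001], [-0.002, -0.001, -1.0]]
force: [-1.1, 1.0, 10.0]
opening: 0.004
grasp_force: 5.2
```

Converted, -0.019 m is -0.038, -0.018 m is -0.036.

>>> {"api": "play_rows", "payload": {
  "motion": [
    [[-0.01, 0, 0, 0, 0, 0], [-0.018, 0, 0, 0, 0, 0], [-0.026, 0, 0, 0, 0, 0], [-0.032, 0, 0, 0, 0, 0], [-0.036, 0, 0, 0, 0, 0], [-0.038, 0, 0, 0, 0, 0], [-0.038, 0, 0, 0, 0, 0], [-0.038, 0, 0, 0, 0, 0]]
  ]
}}

```text
time_s: 20.0
position: [0.6443, -0.2274, 0.0264]
tcp_rot: [[-0.993, 0.12, 0.003], [0.12, 0.993, -0.001], [-0.004, -0.001, -1.0]]
force: [-0.2, 0.8, 9.6]
opening: 0.006
grasp_force: 5.0
```

```bash
sed -i 's/-.115,-.05,.004/-.115,-.08,.002/' chk.py; python3 chk.py|sed 's/np.int64//g' |cut -c1-700; python3 - <<'E'
from h import *
c=imaging.capture("scene");f=c["frame"].astype(int)
o=(f[...,0]>170)&(f[...,1]>60)&(f[...,1]<160)&(f[...,2]<70)
print(o.sum(),np.argwhere(o).mean(0))
E
```

```text
20.05 [ 0.6443 -0.2274  0.0264] [-0.5462  0.5069  9.3825]
orange near edge case x [0.0584 0.059 ]
0.03 []
-0.03 []
1993 [314.57852484 423.93878575]
```

Converted, -0.174 m is -0.348, -0.12 m is -0.24.

>>> {"api": "play_rows", "payload": {
  "motion": [
    [[0, 0, -0.02, 0, 0, 0], [0, 0, -0.07, 0, 0, 0], [0.03, 0, -0.13, 0, 0, 0], [0.08, 0, -0.19, 0, 0, 0], [0.13, 0.002, -0.24, 0, 0, 0], [0.18, 0.004, -0.29, 0, 0, 0], [0.22, 0.006, -0.33, 0, 0, 0], [0.23, 0.006, -0.348, 0, 0, 0]]
  ],
  "fingers": 0.08
}}

```text
time_s: 20.77
position: [0.5265, -0.2097, 0.2008]
tcp_rot: [[-0.993, 0.12, 0.0], [0.12, 0.993, -0.001], [-0.0, -0.0, -1.0]]
force: [0.7, 1.4, 0.0]
opening: 0.527
grasp_force: 0.0
```

```bash
cat > case2.py <<'E'
from h import *
np.set_printoptions(precision=4,suppress=True)
for i in range(4): c=imaging.capture("wrist")
s=bot.read_state();print(s["time_s"],s["position"],s["force"],s["joint_positions"])
np.savez("c2.npz",**c)
for o in('case','cover','tab_pad','case_floor'):
    for d in finder.recognise('wrist',o)[:1]:print(o,np.round(d['at'],3),d['confidence'])
f=c["frame"].astype(int);r,g,b=f[...,0],f[...,1],f[...,2]
m=((abs(r-b)<30)&(r>50)).astype(np.uint8)   # grey, not wood
m=cv2.morphologyEx(m,cv2.MORPH_OPEN,np.ones((3,3)))
u0,v0=w2px(c,[.50,-.207,.008]).round().astype(int)
print(u0,v0,f[v0,u0])
# outer edges: scan rows outwards for wood
def edge(row,du):
    u=u0
    while 0<u<511 and not (f[row,u,0]-f[row,u,2]>45): u+=du
    return u
L=[];Rr=[]
for v in range(v0-15,v0+45,3):
    L.append(px2w(c,edge(v,-1),v,.046)[:2]);Rr.append(px2w(c,edge(v,1),v,.046)[:2])
for n,Q in(("L",L),("R",Rr)):
    Q=np.array(Q);k=np.polyfit(Q[:,0],Q[:,1],1);k=np.polyfit(*Q[abs(Q[:,1]-np.polyval(k,Q[:,0]))<.004].T,1);print(n,k,np.degrees(np.arctan(k[0])),np.polyval(k,.5),len(Q))
T=[]
for u in range(u0-35,u0+36,5):
    v=v0
    while v>0 and not (f[v,u,0]-f[v,u,2]>45): v-=1
    T.append(px2w(c,u,v,.046)[:2])
T=np.array(T);k=np.polyfit(T[:,1],T[:,0],1);print("near end",k,-np.degrees(np.arctan(k[0])),np.polyval(k,-.205))
E
python3 case2.py
```

```text
20.9667 [ 0.5296 -0.2107  0.1979] [ 0.1974 -0.3247 -0.598 ] [ -32.9312   26.7033   90.839     0.0172   62.4107 -116.0422]
case [ 0.56  -0.219  0.007] 0.69
cover [ 0.649 -0.228  0.038] 0.74
tab_pad [ 0.634 -0.222  0.039] 0.79
case_floor [ 0.556 -0.215  0.008] 0.78
257 144 [125 127 121]
L [-0.11   -0.2067] -6.275257672883721 -0.26170846024215255 20
R [-0.1191 -0.0926] -6.791995133885626 -0.1521715147686454 20
near end [0.1209 0.477 ] -6.894211585078453 0.452234133492393
```

Case measures centre (0.555, −0.214), yaw −6.9°, with the cover about 145 mm open. It hasn't moved. Back to the thermometer.

Converted, 0.248 m is 0.496, 0.22 m is 0.44, -10.7 degrees is -0.1189.

>>> {"api": "play_rows", "payload": {
  "motion": [
    [[0.026, 0.06, 0, 0, 0, -0.0111], [0.054, 0.12, 0, 0, 0, -0.0278], [0.082, 0.184, 0, 0, 0, -0.0444], [0.11, 0.248, 0, 0, 0, -0.0611], [0.138, 0.312, 0, 0, 0, -0.0778], [0.166, 0.376, 0, 0, 0, -0.0944], [0.194, 0.44, 0, 0, 0, -0.1111], [0.22, 0.496, 0, 0, 0, -0.1189]]
  ],
  "fingers": 0.06
}}

```text
time_s: 21.83
position: [0.4486, 0.051, 0.1976]
tcp_rot: [[-0.998, -0.068, -0.002], [-0.068, 0.998, 0.001], [0.002, 0.001, -1.0]]
force: [-0.2, -0.4, -0.1]
opening: 0.695
grasp_force: 0.0
```

>>> {"api": "play_rows", "payload": {
  "motion": [
    [[-0.024, 0.064, 0, 0, 0, 0], [-0.048, 0.128, 0, 0, 0, 0], [-0.072, 0.194, 0, 0, 0, 0], [-0.1, 0.26, 0.02, 0, 0, 0], [-0.126, 0.324, 0.06, 0, 0, 0], [-0.154, 0.388, 0.1, 0, 0, 0], [-0.18, 0.452, 0.14, 0, 0, 0], [-0.198, 0.496, 0.17, 0, 0, 0]]
  ]
}}

```text
time_s: 22.5
position: [0.5319, 0.3062, 0.1104]
tcp_rot: [[-0.998, -0.068, -0.001], [-0.068, 0.998, 0.0], [0.001, 0.0, -1.0]]
force: [0.2, -0.2, 0.4]
opening: 0.695
grasp_force: 0.0
```

Converted, 0.02 m is 0.04, 0.01 m is 0.02.

>>> {"api": "play_rows", "payload": {
  "motion": [
    [[0, 0, 0.02, 0, 0, 0], [0, 0, 0.04, 0, 0, 0], [0, 0, 0.04, 0, 0, 0], [0, 0, 0.04, 0, 0, 0]]
  ]
}}

```text
time_s: 22.83
position: [0.5308, 0.3019, 0.0924]
tcp_rot: [[-0.998, -0.066, -0.003], [-0.066, 0.998, -0.001], [0.003, -0.001, -1.0]]
force: [-0.9, -0.3, 0.1]
opening: 0.689
grasp_force: 0.0
```

```bash
python3 - <<'E'
from h import *
np.set_printoptions(precision=4,suppress=True)
c=imaging.capture("wrist");s=bot.read_state();print(s["time_s"],s["position"],s["opening"]);R=s["tcp_rot"];p=s["position"];print(R)
print("need",R.T@(np.array([.5326,.3041,-.0115])-p))
f=c["frame"].astype(int);m=(f[...,0]>150)&(f[...,1]<80)&(f[...,2]<80)
m[:,:190]=0;m[:,330:]=0
P=np.array([px2w(c,u,v,0.02) for v,u in np.argwhere(m)]);q=(P-p)@R
print(len(q),q.min(0),q.max(0));k=q[:,0]>.02
for a in(.02,.035,.05):
    z=q[abs(q[:,0]-a)<.005,1]; print(a,z.min(),z.max()) if len(z) else 0
E
```

```text
22.8833 [0.5315 0.302  0.0934] 0.6899494813332598
[[-0.9979 -0.0653 -0.0007]
 [-0.0653  0.9979 -0.0005]
 [ 0.0007 -0.0004 -1.    ]]
need [-0.0013  0.0021  0.1049]
2745 [-0.0643 -0.0119  0.0733] [0.0609 0.0151 0.0734]
0.02 -0.011221883100279152 0.0137354307539766
0.035 -0.011896159987891772 0.013474132411746487
0.05 -0.01172610616573939 0.013206946637237201
```

Converted, 0.103 m is 0.206, -0.001 m is -0.002.

>>> {"api": "play_rows", "payload": {
  "motion": [
    [[-0.002, 0.002, 0.05, 0, 0, 0], [-0.002, 0.002, 0.11, 0, 0, 0], [-0.002, 0.002, 0.16, 0, 0, 0], [-0.002, 0.002, 0.19, 0, 0, 0], [-0.002, 0.002, 0.2, 0, 0, 0], [-0.002, 0.002, 0.206, 0, 0, 0], [-0.002, 0.002, 0.206, 0, 0, 0], [-0.002, 0.002, 0.206, 0, 0, 0]]
  ]
}}

```text
time_s: 23.55
position: [0.5338, 0.3042, -0.0081]
tcp_rot: [[-0.998, -0.066, 0.003], [-0.066, 0.998, 0.001], [-0.003, 0.001, -1.0]]
force: [0.3, 0.1, 0.9]
opening: 0.692
grasp_force: 0.0
```

>>> {"api": "play_rows", "payload": {
  "motion": [
    [[0, 0, 0, 0, 0, 0], [0, 0, 0, 0, 0, 0], [0, 0, 0, 0, 0, 0], [0, 0, 0, 0, 0, 0], [0, 0, 0, 0, 0, 0], [0, 0, 0, 0, 0, 0], [0, 0, 0, 0, 0, 0], [0, 0, 0, 0, 0, 0]]
  ],
  "fingers": 0.0
}}

```text
time_s: 24.22
position: [0.5326, 0.3042, -0.0095]
tcp_rot: [[-0.998, -0.067, 0.0], [-0.067, 0.998, 0.0], [-0.0, 0.0, -1.0]]
force: [0.2, 1.2, 2.8]
opening: 0.315
grasp_force: 30.0
```

Gripped at 27 mm with 30 N. Lift and carry over.

Converted, -0.13 m is -0.26, -0.105 m is -0.21.

>>> {"api": "play_rows", "payload": {
  "motion": [
    [[0, 0, -0.01, 0, 0, 0], [0, 0, -0.04, 0, 0, 0], [0, 0, -0.09, 0, 0, 0], [0, 0, -0.15, 0, 0, 0], [0, 0, -0.21, 0, 0, 0], [0, 0, -0.26, 0, 0, 0]]
  ]
}}

```text
time_s: 24.72
position: [0.5325, 0.3041, 0.1221]
tcp_rot: [[-0.998, -0.066, 0.0], [-0.066, 0.998, 0.0], [-0.0, 0.0, -1.0]]
force: [-0.3, 0.3, -1.7]
opening: 0.319
grasp_force: 30.0
```

Converted, -0.248 m is -0.496, -0.215 m is -0.43.

>>> {"api": "play_rows", "payload": {
  "motion": [
    [[0.012, -0.03, 0, 0, 0, 0], [0.032, -0.08, 0, 0, 0, 0], [0.06, -0.15, 0, 0, 0, 0], [0.088, -0.22, 0, 0, 0, 0], [0.116, -0.29, 0, 0, 0, 0], [0.144, -0.36, 0, 0, 0, 0], [0.172, -0.43, 0, 0, 0, 0], [0.198, -0.496, 0, 0, 0, 0]]
  ]
}}

```text
time_s: 25.38
position: [0.449, 0.0486, 0.1205]
tcp_rot: [[-0.998, -0.067, -0.001], [-0.067, 0.998, -0.0], [0.001, -0.0, -1.0]]
force: [0.7, -0.7, -2.0]
opening: 0.318
grasp_force: 30.0
```

Converted, -0.2653 m is -0.5306, -0.243 m is -0.486, 10.7 degrees is 0.1189.

>>> {"api": "play_rows", "payload": {
  "motion": [
    [[-0.016, -0.07, 0, 0, 0, 0.0111], [-0.032, -0.14, 0, 0, 0, 0.0333], [-0.048, -0.21, 0, 0, 0, 0.0556], [-0.066, -0.28, 0, 0, 0, 0.0778], [-0.084, -0.35, 0, 0, 0, 0.1], [-0.1, -0.42, 0, 0, 0, 0.1189], [-0.116, -0.486, 0, 0, 0, 0.1189], [-0.1254, -0.5306, 0, 0, 0, 0.1189]]
  ]
}}

```text
time_s: 26.05
position: [0.5317, -0.2142, 0.1205]
tcp_rot: [[-0.993, 0.122, 0.002], [0.122, 0.993, -0.002], [-0.002, -0.002, -1.0]]
force: [-0.5, 0.0, -1.1]
opening: 0.323
grasp_force: 30.0
```

>>> {"api": "play_rows", "payload": {
  "motion": [
    [[0, 0, 0, 0, 0, 0], [0, 0, 0, 0, 0, 0], [0, 0, 0, 0, 0, 0], [0, 0, 0, 0, 0, 0]]
  ]
}}

```text
time_s: 26.38
position: [0.5295, -0.2088, 0.1201]
tcp_rot: [[-0.993, 0.119, -0.002], [0.119, 0.993, 0.001], [0.002, 0.001, -1.0]]
force: [0.2, -0.3, -1.9]
opening: 0.314
grasp_force: 30.0
```

```bash
python3 - <<'E'
from h import *
np.set_printoptions(precision=4,suppress=True)
c=imaging.capture("wrist");s=bot.read_state();print(s["time_s"],s["position"],s["opening"],s["grasp_force"],s["force"]);R=s["tcp_rot"];p=s["position"];print(R)
print("need",R.T@(np.array([.5302,-.2106,-.0015])-p))
f=c["frame"].astype(int);m=(f[...,0]>150)&(f[...,1]<80)&(f[...,2]<80)
m[:,:190]=0;m[:,330:]=0
zt=p[2]+.0295
P=np.array([px2w(c,u,v,zt) for v,u in np.argwhere(m)]);q=(P-p)@R
print(len(q),q.min(0),q.max(0))
for a in(.02,.035,.05):
    z=q[abs(q[:,0]-a)<.005,1]; print(a,z.min(),z.max()) if len(z) else 0
a=cv2.resize(c["frame"][:,:,::-1],(768,576));cv2.imwrite("pics/w9.png",a)
E
```

```text
26.4333 [ 0.5297 -0.2088  0.1202] 0.3160643358626441 29.966869577765465 [-0.1465  0.514  -1.9548]
[[-0.9929  0.1186 -0.0015]
 [ 0.1186  0.9929  0.0011]
 [ 0.0016  0.0009 -1.    ]]
need [-0.0009 -0.0018  0.1217]
3524 [-0.0443 -0.0149 -0.0296] [ 0.0633  0.0153 -0.0294]
0.02 -0.004369351343260896 0.011309550132243718
0.035 -0.014660392439808741 0.011687902507017357
0.05 -0.014770279774138445 0.011335021872746607
```

View pics/w9.png

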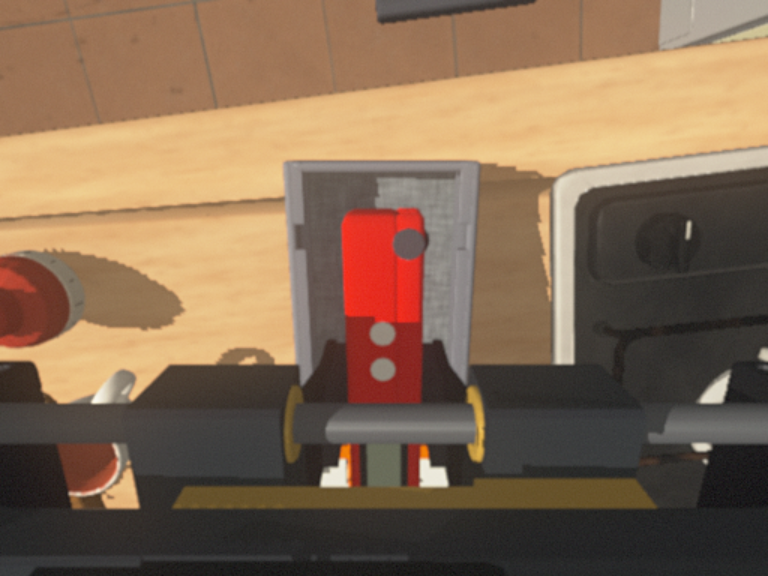

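The thermometer is level, aligned and inside the mouth: handle from (383,212) down, case walls at 290 and 475. Lowering.

Converted, 0.114 m is 0.228, 0.08 m is 0.16.

>>> {"api": "play_rows", "payload": {
  "motion": [
    [[-0.002, -0.004, 0.02, 0, 0, 0], [-0.002, -0.004, 0.06, 0, 0, 0], [-0.002, -0.004, 0.11, 0, 0, 0], [-0.002, -0.004, 0.16, 0, 0, 0], [-0.002, -0.004, 0.19, 0, 0, 0], [-0.002, -0.004, 0.208, 0, 0, 0], [-0.002, -0.004, 0.22, 0, 0, 0], [-0.002, -0.004, 0.228, 0, 0, 0]]
  ]
}}

```text
time_s: 27.1
position: [0.5313, -0.2122, 0.0057]
tcp_rot: [[-0.993, 0.119, -0.0], [0.119, 0.993, 0.0], [0.0, 0.0, -1.0]]
force: [0.5, 0.8, -2.5]
opening: 0.317
grasp_force: 30.0
```

Converted, 0.006 m is 0.012, 0.004 m is 0.008.

>>> {"api": "play_rows", "payload": {
  "motion": [
    [[0, 0, 0.004, 0, 0, 0], [0, 0, 0.008, 0, 0, 0], [0, 0, 0.012, 0, 0, 0], [0, 0, 0.012, 0, 0, 0], [0, 0, 0.012, 0, 0, 0]]
  ]
}}

```text
time_s: 27.52
position: [0.5315, -0.2127, 0.0009]
tcp_rot: [[-0.993, 0.12, 0.001], [0.12, 0.993, -0.001], [-0.001, -0.0, -1.0]]
force: [-0.1, -0.2, -1.0]
opening: 0.321
grasp_force: 30.0
```

Converted, 0.002 m is 0.004, 0.001 m is 0.002.

>>> {"api": "play_rows", "payload": {
  "motion": [
    [[0, 0, 0.002, 0, 0, 0], [0, 0, 0.004, 0, 0, 0], [0, 0, 0.004, 0, 0, 0], [0, 0, 0.004, 0, 0, 0]]
  ]
}}

```text
time_s: 27.85
position: [0.5314, -0.2127, -0.0015]
tcp_rot: [[-0.993, 0.12, 0.0], [0.12, 0.993, -0.0], [-0.0, -0.0, -1.0]]
force: [-0.9, -0.2, -1.4]
opening: 0.32
grasp_force: 30.0
```

Converted, 0.0005 m is 0.001.

>>> {"api": "play_rows", "payload": {
  "motion": [
    [[0, 0, 0.001, 0, 0, 0], [0, 0, 0.001, 0, 0, 0], [0, 0, 0.001, 0, 0, 0], [0, 0, 0.001, 0, 0, 0], [0, 0, 0.001, 0, 0, 0], [0, 0, 0, 0, 0, 0]]
  ],
  "fingers": 0.042
}}

```text
time_s: 28.35
position: [0.5312, -0.2125, -0.0017]
tcp_rot: [[-0.993, 0.12, -0.0], [0.12, 0.993, 0.0], [0.0, 0.0, -1.0]]
force: [-0.4, -0.0, 0.2]
opening: 0.48
grasp_force: 0.0
```

Converted, -0.2 m is -0.4, -0.18 m is -0.36.

>>> {"api": "play_rows", "payload": {
  "motion": [
    [[0, 0, -0.02, 0, 0, 0], [0, 0, -0.06, 0, 0, 0], [0, 0, -0.12, 0, 0, 0], [0, 0, -0.2, 0, 0, 0], [0, 0, -0.28, 0, 0, 0], [0, 0, -0.36, 0, 0, 0], [0, 0, -0.4, 0, 0, 0], [0, 0, -0.4, 0, 0, 0]]
  ]
}}

```text
time_s: 29.02
position: [0.5345, -0.2145, 0.2051]
tcp_rot: [[-0.993, 0.12, 0.011], [0.12, 0.993, -0.007], [-0.012, -0.006, -1.0]]
force: [0.7, -1.0, 0.2]
opening: 0.483
grasp_force: 0.0
```

```bash
python3 case2.py; python3 - <<'E'
from h import *
np.set_printoptions(precision=1,suppress=True)
c=dict(np.load("c2.npz"));f=c["frame"].astype(int)
m=(f[...,0]>110)&(f[...,1]<70)&(f[...,2]<70)
n,l,st,ce=cv2.connectedComponentsWithStats(cv2.morphologyEx(m.astype(np.uint8),cv2.MORPH_CLOSE,np.ones((5,5))))
for i in range(1,n):
    if st[i,4]<200: continue
    P=np.array([px2w(c,u,v,.028)[:2] for v,u in np.argwhere(l==i)]).astype(np.float32)*1000
    print(st[i],cv2.minAreaRect(P))
E
```

```text
29.2167 [ 0.5301 -0.2118  0.1973] [ 0.2348  0.2746 -0.8223] [ -32.9921   26.9045   90.582     0.001    62.6799 -116.1061]
case [ 0.564 -0.223  0.04 ] 0.77
cover [ 0.649 -0.229  0.041] 0.93
tab_pad [ 0.633 -0.221  0.039] 0.95
case_floor [ 0.562 -0.22   0.04 ] 0.88
258 144 [220  53  42]
L [-0.1182 -0.1476] -6.743364025906236 -0.20674951444694056 20
R [-0.0801 -0.1666] -4.58125834578575 -0.20667520051594307 20
near end [-0.107   0.4454] 6.10623754875867 0.4673210250125635
[ 243  120   25  104 1754] ((532.4190063476562, -213.70977783203125), (27.90269660949707, 125.63465118408203), 83.7658462524414)
[  48  156   43   46 1105] ((511.9093017578125, -435.44732666015625), (48.467498779296875, 55.61369705200195), 80.330322265625)
```

Thermometer lies at case (−23, −3) mm, aligned. Now closing the cover.

Converted, 0.15 m is 0.3, 0.03 m is 0.06.

>>> {"api": "play_rows", "payload": {
  "motion": [
    [[-0.03, 0, 0.02, 0, 0, 0], [-0.09, 0, 0.06, 0, 0, 0], [-0.15, 0, 0.11, 0, 0, 0], [-0.19, 0, 0.17, 0, 0, 0], [-0.208, 0.002, 0.22, 0, 0, 0], [-0.208, 0.002, 0.26, 0, 0, 0], [-0.208, 0.002, 0.29, 0, 0, 0], [-0.208, 0.002, 0.3, 0, 0, 0]]
  ],
  "fingers": 0.0
}}

```text
time_s: 30.08
position: [0.6322, -0.2226, 0.0437]
tcp_rot: [[-0.993, 0.12, -0.007], [0.12, 0.993, 0.004], [0.007, 0.003, -1.0]]
force: [0.1, 0.7, -0.5]
opening: 0.019
grasp_force: 0.0
```

>>> {"api": "play_rows", "payload": {
  "motion": [
    [[0, 0, 0, 0, 0, 0], [0, 0, 0, 0, 0, 0], [0, 0, 0, 0, 0, 0], [0, 0, 0, 0, 0, 0]]
  ]
}}

```text
time_s: 30.42
position: [0.6355, -0.2246, 0.0499]
tcp_rot: [[-0.993, 0.12, 0.002], [0.12, 0.993, -0.001], [-0.003, -0.001, -1.0]]
force: [-0.2, 0.5, 1.6]
opening: 0.001
grasp_force: 0.0
```

```bash
python3 - <<'E'
from h import *
np.set_printoptions(precision=4,suppress=True)
c=imaging.capture("wrist");s=bot.read_state();print(s["time_s"],s["position"],s["opening"],s["force"]);R=s["tcp_rot"];p=s["position"]
f=c["frame"].astype(int);o=(f[...,0]>180)&(f[...,1]>60)&(f[...,1]<170)&(f[...,2]<70)
P=np.array([px2w(c,u,v,.0445) for v,u in np.argwhere(o)]);q=(P-p)@R
print(np.percentile(q[:,0],[1,50,99.5]),np.percentile(q[:,1],[1,50,99]))
for a in np.arange(0,.04,.003):
    z=q[abs(q[:,0]-a)<.0015,1]
    if len(z):print(a.round(3),z.min(),z.max())
E
```

```text
30.4667 [ 0.6354 -0.2245  0.0499] 0.006448812403274563 [ 0.0472 -0.0316 -0.5031]
[-0.0095  0.0092  0.1245] [-0.0369 -0.0092  0.0135]
0.0 -0.03831975591616092 0.013168475065280329
0.003 -0.03750092103545372 0.012434738352302738
0.006 -0.021637657349352298 0.012376573973374987
0.009 -0.02154923983817324 0.014889057144835014
0.012 -0.02146157863224901 0.014854977632275817
0.015 -0.021931712645725326 0.014125560215058662
0.018 -0.021909601044281152 0.008924033614644897
0.021 -0.02179974184848375 0.008881960294017345
```

>>> {"api": "play_rows", "payload": {
  "motion": [
    [[0, 0.002, 0.016, 0, 0, 0], [0, 0.002, 0.028, 0, 0, 0], [0, 0.002, 0.036, 0, 0, 0], [0, 0.002, 0.04, 0, 0, 0], [0, 0.002, 0.04, 0, 0, 0], [0, 0.002, 0.04, 0, 0, 0]]
  ]
}}

```text
time_s: 30.97
position: [0.6346, -0.223, 0.028]
tcp_rot: [[-0.993, 0.12, -0.001], [0.12, 0.993, 0.0], [0.001, 0.0, -1.0]]
force: [-0.9, 0.6, 0.1]
opening: 0.005
grasp_force: 0.0
```

Converted, 0.003 m is 0.006, 0.001 m is 0.002.

>>> {"api": "play_rows", "payload": {
  "motion": [
    [[0, 0, 0.002, 0, 0, 0], [0, 0, 0.004, 0, 0, 0], [0, 0, 0.006, 0, 0, 0], [0, 0, 0.006, 0, 0, 0], [0, 0, 0.006, 0, 0, 0]]
  ]
}}

```text
time_s: 31.38
position: [0.6354, -0.2233, 0.0269]
tcp_rot: [[-0.993, 0.12, 0.001], [0.12, 0.993, -0.001], [-0.002, -0.001, -1.0]]
force: [-1.1, 0.5, 6.0]
opening: 0.008
grasp_force: 2.8
```

Converted, 0.048 m is 0.096, 0.002 m is 0.004.

>>> {"api": "play_rows", "payload": {
  "motion": [
    [[0.004, 0, 0, 0, 0, 0], [0.01, 0, 0, 0, 0, 0], [0.02, 0, 0, 0, 0, 0], [0.034, 0, 0, 0, 0, 0], [0.05, 0, 0, 0, 0, 0], [0.066, 0, 0, 0, 0, 0], [0.082, 0, 0, 0, 0, 0], [0.096, 0, 0, 0, 0, 0]]
  ]
}}

```text
time_s: 32.05
position: [0.5883, -0.2182, 0.0268]
tcp_rot: [[-0.993, 0.12, 0.004], [0.12, 0.993, -0.002], [-0.004, -0.002, -1.0]]
force: [2.5, -0.4, 6.4]
opening: 0.01
grasp_force: 4.9
```

```bash
python3 chk.py|sed 's/np.int64//g' |cut -c1-400
```

```text
32.1 [ 0.5864 -0.2178  0.0266] [ 0.4865 -1.5613  9.4714]
orange near edge case x [-0.0796 -0.0754]
0.03 [(-90, (76), (75), (75)), (-88, (75), (73), (72)), (-86, (88), (86), (84)), (-84, (86), (87), (83)), (-82, (139), (139), (135)), (-80, (146), (148), (143))]
-0.03 [(-90, (73), (72), (72)), (-88, (72), (67), (67)), (-86, (84), (82), (80)), (-84, (84), (82), (80)), (-82, (79), (77), (76)), (-80, (87), (84), (80))]
```

Converted, 0.058 m is 0.116, 0.03 m is 0.06.

>>> {"api": "play_rows", "payload": {
  "motion": [
    [[0.012, 0, 0, 0, 0, 0], [0.028, 0, 0, 0, 0, 0], [0.044, 0, 0, 0, 0, 0], [0.06, 0, 0, 0, 0, 0], [0.076, 0, 0, 0, 0, 0], [0.092, 0, 0, 0, 0, 0], [0.106, 0, 0, 0, 0, 0], [0.116, 0, 0, 0, 0, 0]]
  ]
}}

```text
time_s: 32.77
position: [0.53, -0.2112, 0.0267]
tcp_rot: [[-0.993, 0.12, 0.003], [0.12, 0.993, -0.002], [-0.003, -0.002, -1.0]]
force: [2.3, -0.3, 8.7]
opening: 0.004
grasp_force: 5.9
```

Converted, 0.026 m is 0.052, 0.024 m is 0.048.

>>> {"api": "play_rows", "payload": {
  "motion": [
    [[0.01, 0, 0, 0, 0, 0], [0.02, 0, 0, 0, 0, 0], [0.03, 0, 0, 0, 0, 0], [0.04, 0, 0, 0, 0, 0], [0.048, 0, 0, 0, 0, 0], [0.052, 0, 0, 0, 0, 0], [0.052, 0, 0, 0, 0, 0]]
  ]
}}

```text
time_s: 33.35
position: [0.5038, -0.208, 0.0266]
tcp_rot: [[-0.993, 0.12, 0.002], [0.12, 0.993, -0.002], [-0.002, -0.001, -1.0]]
force: [-0.6, -0.2, 8.9]
opening: 0.006
grasp_force: 6.2
```

```bash
sed -i 's/f\[...,1\]>50/f[...,1]>85/; s/-.115,-.08,.002/-.115,-.07,.003/' chk.py;python3 chk.py|sed 's/np.int64//g' |cut -c1-700
```

```text
33.4 [ 0.5038 -0.208   0.0266] [-0.3355 -1.8822  9.2777]
orange near edge case x [-0.0678 -0.0672]
0.03 [(-115, (221), (175), (118)), (-112, (223), (181), (127)), (-109, (190), (151), (112)), (-106, (88), (82), (75)), (-103, (95), (88), (83)), (-99, (129), (123), (122)), (-96, (111), (109), (104)), (-93, (126), (124), (121)), (-90, (123), (123), (117)), (-87, (124), (123), (118)), (-84, (120), (120), (114)), (-81, (85), (82), (80)), (-78, (137), (133), (119)), (-75, (219), (216), (198)), (-72, (140), (136), (123))]
-0.03 [(-115, (219), (172), (120)), (-112, (219), (173), (119)), (-109, (192), (152), (114)), (-106, (90), (80), (73)), (-103, (95), (90), (82)), (-99, (134), (129), (126)), (-96, (98), (89), (85)), (-93, (85), (81), (74)), (-90, (84), (79), (73)), (-87, (89), (86), (80)), (-84, (86), (82), (78)), (-81, (81), (78), (74)), (-78, (137), (132), (121)), (-75, (221), (218), (198)), (-72, (221), (217), (199))]
```

Converted, 0.019 m is 0.038, 0.017 m is 0.034.

>>> {"api": "play_rows", "payload": {
  "motion": [
    [[0.006, 0, 0, 0, 0, 0], [0.012, 0, 0, 0, 0, 0], [0.018, 0, 0, 0, 0, 0], [0.024, 0, 0, 0, 0, 0], [0.03, 0, 0, 0, 0, 0], [0.034, 0, 0, 0, 0, 0], [0.038, 0, 0, 0, 0, 0], [0.038, 0, 0, 0, 0, 0]]
  ]
}}

```text
time_s: 34.07
position: [0.4851, -0.2058, 0.0265]
tcp_rot: [[-0.993, 0.12, 0.002], [0.12, 0.993, -0.002], [-0.002, -0.002, -1.0]]
force: [0.7, -0.8, 9.7]
opening: 0.006
grasp_force: 6.2
```

Converted, 0.002 m is 0.004, 0.0015 m is 0.003.

>>> {"api": "play_rows", "payload": {
  "motion": [
    [[0.001, 0, 0, 0, 0, 0], [0.002, 0, 0, 0, 0, 0], [0.003, 0, 0, 0, 0, 0], [0.004, 0, 0, 0, 0, 0], [0.004, 0, 0, 0, 0, 0]]
  ]
}}

```text
time_s: 34.48
position: [0.4844, -0.2058, 0.0267]
tcp_rot: [[-0.993, 0.12, 0.004], [0.12, 0.993, -0.003], [-0.004, -0.002, -1.0]]
force: [2.8, -0.1, 9.3]
opening: 0.0
grasp_force: 6.1
```

```bash
python3 chk.py|sed 's/np.int64//g' |cut -c1-700
```

```text
34.5333 [ 0.4844 -0.2058  0.0267] [ 2.3999 -0.0275 10.2371]
orange near edge case x [-0.0874 -0.0868]
0.03 [(-115, (223), (176), (121)), (-112, (97), (88), (83)), (-109, (90), (83), (77)), (-106, (90), (81), (77)), (-103, (99), (92), (87)), (-99, (131), (126), (126)), (-96, (184), (178), (163)), (-93, (222), (220), (196)), (-90, (132), (127), (115)), (-87, (133), (126), (115)), (-84, (129), (124), (113)), (-81, (130), (126), (115)), (-78, (131), (127), (115)), (-75, (131), (127), (114)), (-72, (110), (107), (97))]
-0.03 [(-115, (223), (179), (126)), (-112, (96), (87), (80)), (-109, (94), (85), (77)), (-106, (90), (82), (76)), (-103, (100), (91), (86)), (-99, (138), (133), (130)), (-96, (188), (183), (167)), (-93, (225), (219), (201)), (-90, (221), (216), (198)), (-87, (223), (219), (201)), (-84, (225), (221), (204)), (-81, (223), (219), (201)), (-78, (222), (218), (200)), (-75, (222), (218), (200)), (-72, (194), (190), (170))]
```

Converted, 0.002 m is 0.004, 0.0015 m is 0.003.

>>> {"api": "play_rows", "payload": {
  "motion": [
    [[0.001, 0, 0, 0, 0, 0], [0.002, 0, 0, 0, 0, 0], [0.003, 0, 0, 0, 0, 0], [0.004, 0, 0, 0, 0, 0], [0.004, 0, 0, 0, 0, 0]]
  ]
}}

```text
time_s: 34.95
position: [0.4842, -0.206, 0.027]
tcp_rot: [[-0.993, 0.121, 0.008], [0.121, 0.993, -0.004], [-0.008, -0.003, -1.0]]
force: [6.7, 1.6, 8.2]
opening: 0.005
grasp_force: 5.9
```

At the stop: 6.7 N and no more motion. Letting the tab up.

Converted, -0.06 m is -0.12, -0.008 m is -0.016.

>>> {"api": "play_rows", "payload": {
  "motion": [
    [[0, 0, -0.004, 0, 0, 0], [0, 0, -0.008, 0, 0, 0], [0, 0, -0.012, 0, 0, 0], [-0.002, 0, -0.016, 0, 0, 0], [-0.006, 0, -0.02, 0, 0, 0], [-0.006, 0, -0.03, 0, 0, 0], [-0.006, 0, -0.06, 0, 0, 0], [-0.006, 0, -0.12, 0, 0, 0]]
  ]
}}

```text
time_s: 35.62
position: [0.4798, -0.2025, 0.083]
tcp_rot: [[-0.993, 0.12, -0.01], [0.12, 0.993, 0.006], [0.01, 0.005, -1.0]]
force: [1.2, -0.8, 0.6]
opening: 0.004
grasp_force: 0.0
```

Converted, -0.105 m is -0.21, -0.01 m is -0.02.

>>> {"api": "play_rows", "payload": {
  "motion": [
    [[-0.02, 0, -0.06, 0, 0, 0], [-0.06, 0, -0.12, 0, 0, 0], [-0.1, 0, -0.18, 0, 0, 0], [-0.1, 0, -0.21, 0, 0, 0], [-0.1, 0, -0.21, 0, 0, 0], [-0.1, 0, -0.21, 0, 0, 0]]
  ]
}}

```text
time_s: 36.12
position: [0.5322, -0.2101, 0.1904]
tcp_rot: [[-0.993, 0.12, -0.002], [0.12, 0.993, 0.001], [0.002, 0.0, -1.0]]
force: [-0.6, -0.1, -0.2]
opening: 0.012
grasp_force: 0.0
```

```bash
python3 case.py; python3 - <<'E'
from h import *
np.set_printoptions(precision=3,suppress=True)
c=dict(np.load("c.npz"));f=c["frame"].astype(int)
e=np.array([np.cos(np.radians(-6.9)),np.sin(np.radians(-6.9))]);n=np.array([-e[1],e[0]]);C=np.array([.4945,-.2065])+.0615*e
for y in(.033,-.033,0):
    print(y,[(round(x*1000,1),*map(int,f[int(round(v)),int(round(u))])) for x in np.arange(-.112,-.08,.002) for u,v in [w2px(c,[*(C+x*e+y*n),.046])]])
for o in("egg_timer","espresso_cup"):
    for d in finder.recognise("wrist",o)[:1]:print(o,d["at"])
E
```

```text
36.4167 [ 0.5322 -0.2103  0.1888] [ 0.0839 -0.0478 -0.3231] [ -32.7432   27.6262   90.8526   -0.0051   61.735  -115.8332]
orange [ 212  119   87   47 2433] ((492.63934326171875, -206.76022338867188), (91.94307708740234, 48.68355178833008), 83.10586547851562) 
 [[ 462.9554 -249.4775]
 [ 511.2869 -255.3212]
 [ 522.3233 -164.043 ]
 [ 473.9918 -158.1992]]
white [ 221  148   74   95 5229] ((555.356689453125, -211.3767547607422), (81.48123168945312, 112.51155090332031), 83.10075378417969) 
 [[ 494.6143 -245.0647]
 [ 606.3112 -258.58  ]
 [ 616.099  -177.6888]
 [ 504.4022 -164.1735]]
edge 0 [-0.1152 -0.1869] -6.570272368338151 -0.2445109762055937 0.4947089429462428 0.6067757266885722
edge 1 [-0.1198 -0.1045] -6.83043319659612 -0.16442856198213301 0.5042523529345411 0.6158777985072732
0.033 [(np.float64(-112.0), 226, 176, 120), (np.float64(-110.0), 226, 178, 122), (np.float64(-108.0), 232, 190, 132), (np.float64(-106.0), 221, 175, 128), (np.float64(-104.0), 143, 135, 129), (np.float64(-102.0), 144, 135, 131), (np.float64(-100.0), 127, 117, 109), (np.float64(-98.0), 236, 231, 214), (np.float64
[... 822 characters left out ...]
30, 215), (np.float64(-82.0), 234, 228, 214)]
0 [(np.float64(-112.0), 227, 182, 127), (np.float64(-110.0), 225, 178, 124), (np.float64(-108.0), 227, 179, 122), (np.float64(-106.0), 213, 162, 118), (np.float64(-104.0), 142, 132, 128), (np.float64(-102.0), 146, 135, 134), (np.float64(-100.0), 131, 122, 112), (np.float64(-98.0), 236, 231, 214), (np.float64(-96.0), 234, 229, 215), (np.float64(-94.0), 235, 231, 216), (np.float64(-92.0), 224, 218, 195), (np.float64(-90.0), 120, 95, 84), (np.float64(-88.0), 224, 120, 48), (np.float64(-86.0), 235, 130, 41), (np.float64(-84.0), 226, 123, 47), (np.float64(-82.0), 237, 131, 43)]
egg_timer [0.5052, -0.4322, 0.0358]
espresso_cup [0.6033, -0.4254, 0.0347]
```

The cover abuts the end wall as at the start. The tab's teeth span 92 mm again (92.6 mm at the start, and the lips are 86 mm apart), so they are visible in the lip notches, up and locked.

```bash
python3 -c "
from rig import bot
print(bot.hand_in())"
```

```text
the job is handed in; nothing more can be done
None
```

The job is handed in (no verdict came back): by my last camera measurements the thermometer lies folded and flat in the case, the cover is home, the tab is up in its lock, and the case moved about 2 mm.

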